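Erect the kit tray and pack it with the collars and the ring kept behind the canister

ROBOT

A 6-joint arm with a two-finger parallel gripper is mounted at the origin on the work surface. World frame = base frame: x ahead of the robot, y to its left, z up, the work surface at z = 0. Lengths are in m, angles in rad, forces in N, time in s.
With the tool pointing down it reaches from about 0.4 to 0.825 m from the base axis. Payload 7 kg.
Tool frame: the origin (TCP) lies at the very end of the fingers, on their centre line; the grasp point (between the pads) lies 19 mm behind it; x points along the fingers, y is the direction in which the jaws open and shut, and the axes are right-handed (so a half turn about x gives the same grasp; the last joint's range is limited). The gripper opens to 85 mm and grips with 20 to 120 N. Pads are 22 mm wide; open, the fingers measure 114 mm over their backs; the gripper's body (76 mm by 85 mm) begins 54 mm behind the grasp point. The pads swing forward as they close: fully open they stand 13 mm farther back than shut.
Start: joints at [1.591, 0.359, 0.012, 0, -1.224, -0.288], TCP at [0.179, 0.651, 0.231] pointing down, gripper open.
Joint ranges: [-3.07, 3.07], [-1.43, 2.12], [-1.02, 1.25], [-3.03, 1.67], [-3.05, -0], [-3.03, 3.03]. Speed limits (rad/s): [2.39, 2.39, 3.01, 3.14, 3.14, 3.14].

INTERFACE

Orientations are given as a rotation vector (axis times angle).
In Python, from plant import get_obs, snapshot, camera_params, workorder gives the robot as it stands.
- The arm moves only by the shell command python3 -m creep 'ROWS'. ROWS is a JSON object of lists of equal length, an entry for each row: "hand": the gripper command: -1 is shut, 1 is fully open, values between are in proportion; "linear": the shift along the world's x, y, z in m, a list of three; "roll": the turn about the world's z in degrees. In form: {"hand": [hand, ...], "linear": [[dx, dy, dz], ...], "roll": [roll, ...]}. A call has exactly 10 rows; each row is the pose to reach, as a shift and turn from the pose commanded when the call began; what a row does not reach only later rows make up. A row lasts 1/10 s, in which the tool goes at most 50 mm and 8.59 degrees, less where a joint would pass 70% of its speed; a pose out of reach is approached as far as the arm can. A call with a gripper value outside its range is refused whole. The fingers move at their own pace and stop on an object; the grip force is fixed at half the most. Time passes only in rows, so rows that repeat a pose let the fingers close, or fill a call up. It gives the time, the measured TCP pose, the force and the opening at its end, in the units of the state.
- get_obs(): the state, without advancing time (a new reading comes with each control period).
- snapshot(name): name is "side" or "top"; returns (picture, depth): 480x640x3 uint8, red, green, blue; 480x640 float32, m along the optical axis (not along the pixel's ray), 0 where there is no reading.
- camera_params(name): a dict with "K" (3x3 intrinsics, pixels), "R" (3x3) and "t" (3): a world point X has camera coordinates R X + t. Camera axes: x right, y down, z forward; pixel columns grow to the right and rows downward; lengths in m; the calibration is good to about 2 mm. A picture is of the moment at which its call begins. camera_params takes no time and is no camera call.
- workorder.close_job(): hands the job in, once; it reports no verdict.
The state is a dict: "time": time; "qpos": joint angles; "qvel": joint speeds; "joint_torque": joint torques, N m; "tool_pos": TCP position; "orientation": TCP orientation; "contact_force": force on the tool from outside, world axes, zero at the start; "ft_torque": the same for the moment, N m; "opening": finger opening in m.
Only numpy, scipy, OpenCV 4.12 (cv2) and the standard library are available. Lean on these libraries where they do the work, as an engineer would, in place of code of your own. Each camera call takes 0.05 s, during which the arm holds its last target.

TASK

First fold up the three hinged walls of the empty grey kit tray until each stands fully upright. Then set the steel canister aside, upright, clear of its blue circle, fetch the lime grip ring from the nook behind it into the tray, and stand the canister upright back on the middle of its blue circle. Pack every black collar into the tray too, at any time once the walls are up, all lying below the tops of the walls, and leave everything else on the cabinet where it is.

Things in the scene. Friction and masses are not known exactly. Their poses are not given: they have to be found in the camera images.
- tray: Grey fold-up kit tray, fixed to the cabinet top. Origin: centre of the underside of its floor; x points away from the robot to its fixed back wall (85 mm high), y to the left. Floor 150 mm (x) by 200 mm (y), its upper face 10 mm above the origin. Three hinged walls lie folded outwards on the -x, +y and -y sides; raised, their tops stand 92 mm above the origin.
- wall_front (a joint): Angle of the tray's front (-x) wall, rad: 0 is folded out flat and level (a stop), 1.571 (the other stop) is upright; it starts 0.35 to 0.6 up. The hinge is stiff by friction (0.1 N m, about 1.5 N at the bar): the wall stays where it is left. The wall is 190 mm long and 5 mm thick; its inner 30 mm is solid, then a hand slot 84 mm long, 40 mm clear, then a round orange bar along the free edge.
- wall_front_bar (a point): Middle of the orange grip bar on the front (-x) wall's free edge; moves with the wall. The bar is 10 mm in diameter, parallel to the hinge, 75 mm from the hinge line; it can be pinched from above with one finger in the slot and can turn between the fingers.
- wall_front_hinge (a point): Middle of the front (-x) wall's hinge line (fixed, 12 mm above the cabinet top; the line runs along the tray's edge).
- wall_left (a joint): Angle of the tray's left (+y) wall, rad: 0 is folded out flat and level (a stop), 1.571 (the other stop) is upright; it starts 0.35 to 0.6 up. The hinge is stiff by friction (0.1 N m, about 1.5 N at the bar): the wall stays where it is left. The wall is 146 mm long and 5 mm thick; its inner 30 mm is solid, then a hand slot 84 mm long, 40 mm clear, then a round orange bar along the free edge.
- wall_left_bar (a point): Middle of the orange grip bar on the left (+y) wall's free edge; moves with the wall. The bar is 10 mm in diameter, parallel to the hinge, 75 mm from the hinge line; it can be pinched from above with one finger in the slot and can turn between the fingers.
- wall_left_hinge (a point): Middle of the left (+y) wall's hinge line (fixed, 12 mm above the cabinet top; the line runs along the tray's edge).
- wall_right (a joint): Angle of the tray's right (-y) wall, rad: 0 is folded out flat and level (a stop), 1.571 (the other stop) is upright; it starts 0.35 to 0.6 up. The hinge is stiff by friction (0.1 N m, about 1.5 N at the bar): the wall stays where it is left. The wall is 146 mm long and 5 mm thick; its inner 30 mm is solid, then a hand slot 84 mm long, 40 mm clear, then a round orange bar along the free edge.
- wall_right_bar (a point): Middle of the orange grip bar on the right (-y) wall's free edge; moves with the wall. The bar is 10 mm in diameter, parallel to the hinge, 75 mm from the hinge line; it can be pinched from above with one finger in the slot and can turn between the fingers.
- wall_right_hinge (a point): Middle of the right (-y) wall's hinge line (fixed, 12 mm above the cabinet top; the line runs along the tray's edge).
- spot (a point): Centre of the flat blue circle (108 mm across, on the cabinet top) where the canister belongs. x points from the circle to the nook behind it: a fence of pale wood 45 mm high, open to the circle and above; side fences' inner faces at y = +-49 mm from x = 53 to 143 mm, back fence's inner face at x = 137 mm.
- canister_mid (a point): Closed steel canister, 0.3 to 0.6 kg, upright, 84 mm in diameter, 145 mm high in all: body and lid 112 mm, then a black round lid knob 28 mm in diameter and 33 mm high; the lid does not come off. The point is on its axis, half-way up (72.5 mm above its underside).
- ring_mid (a point): Lime grip ring lying flat in the nook close behind the canister: outer diameter 80 mm, hole 46 mm, 28 mm high, 0.12 kg, stiff. The point is its centre, half-way up. The fence leaves no room for a finger at its back or sides; once the canister is away its front rim (17 mm wide) can be pinched with one finger in the hole.
- collar1_mid (a point): Black spring clip collar (2 to 4 of the four are present; absent ones read None), lying flat, 80 mm long, 46 mm wide, 20 mm high, 0.09 kg, the same either way up. The point is the centre of its extents, half-way up. A coil 46 mm across with a 32 mm hole is centred at x = -17 mm; a handle block 16 mm wide (y) runs from x = 6 to 40 mm.
- collar2_mid (a point): Black spring clip collar (2 to 4 of the four are present; absent ones read None), lying flat, 80 mm long, 46 mm wide, 20 mm high, 0.09 kg, the same either way up. The point is the centre of its extents, half-way up. A coil 46 mm across with a 32 mm hole is centred at x = -17 mm; a handle block 16 mm wide (y) runs from x = 6 to 40 mm.
- collar3_mid (a point): Black spring clip collar (2 to 4 of the four are present; absent ones read None), lying flat, 80 mm long, 46 mm wide, 20 mm high, 0.09 kg, the same either way up. The point is the centre of its extents, half-way up. A coil 46 mm across with a 32 mm hole is centred at x = -17 mm; a handle block 16 mm wide (y) runs from x = 6 to 40 mm.
- collar4_mid (a point): Black spring clip collar (2 to 4 of the four are present; absent ones read None), lying flat, 80 mm long, 46 mm wide, 20 mm high, 0.09 kg, the same either way up. The point is the centre of its extents, half-way up. A coil 46 mm across with a 32 mm hole is centred at x = -17 mm; a handle block 16 mm wide (y) runs from x = 6 to 40 mm.
- plate: Bystander: small dark weight plate, 100 mm across, 22 mm high; origin under its centre.
- shaker: Bystander: blue shaker bottle with red cap, 68 mm across, 170 mm high; origin under its centre.
- tape: Bystander: white tape roll, 90 mm across, 40 mm high; origin under its centre.
- timer: Bystander: yellow timer box, 50 by 80 by 40 mm; origin under its centre.
- tin: Bystander: white tin, 80 mm across, 70 mm high; origin under its centre.
- handle: Bystander: chrome dumbbell handle, 190 mm long along x, 28 mm thick, in a wooden cradle 30 mm high; origin under its middle, 8 mm above the cabinet top.
There are look-alikes about, which are no part of the job. What is meant by the part that bears ring_mid is not purple, and is the smaller of those in its own colour.

How it is judged:
By the outcome, as a careful person would: the job done as asked, in the order asked, and still so for the second after the job is handed in, with the robot touching nothing.
Of collar1, collar2, collar3, collar4 only 2 to 4 are there at a start; the rules pass over those that are not, and their reading is None.
At some moment in a run one of collar1, collar2, collar3, collar4 may be knocked a few centimetres aside while the robot is not near it.
Once in a run the grip may slacken for a moment while it holds something.
It also fails if it takes over 210 s, if anything falls off the work surface, if the arm or the gripper's body presses on something with over 40 N, if the wrist force passes 120 N, or if a joint passes its speed limit or range.

## Working session

There is one attempt and no reset: what is moved stays moved. The work goes in short steps, Python scripts to look and compute and a shell command to move; the robot and the scene stay as the last step left them, time stands still between calls to the robot, and variables do not carry over. Pictures are saved under pics/ and viewed, and the job is handed in when it is done.

```bash
ls -la; mkdir -p pics; python3 - <<'E'
from plant import get_obs, snapshot, camera_params
import cv2,numpy as np
o=get_obs()
for k,v in o.items(): print(k,np.round(v,3))
for n in ("side","top"):
    p,d=snapshot(n); cv2.imwrite(f"pics/{n}0.png",p[:,:,::-1]); np.save(f"pics/{n}0.npy",d)
    c=camera_params(n); print(n,c, "cam pos",-np.array(c["R"]).T@c["t"])
E
```

```text
total 12
drwxr-xr-x  3 agent agent 4096 Dec  7 14:52 .
drwxr-xr-x 23 root  root  4096 Dec  7 14:52 ..
drwxr-xr-x  2 agent agent 4096 Dec  7 14:52 pics
time 0.0
qpos [ 1.591  0.359  0.011 -0.    -1.224 -0.288]
qvel [ 0.     0.     0.002  0.001  0.002 -0.   ]
joint_torque [-1.0000e-03 -5.8332e+01  2.9342e+01  6.9370e+00 -6.0000e-03  0.0000e+00]
tool_pos [0.179 0.65  0.23 ]
orientation [-2.079  0.282  2.079]
contact_force [-0.139  0.544 -0.313]
ft_torque [ 0.007  0.019 -0.   ]
opening 0.085
side {'K': array([[624.16274367,   0.        , 323.60384398],
       [  0.        , 624.16274367, 243.25816007],
       [  0.        ,   0.        ,   1.        ]]), 'R': array([[ 0.97263876, -0.23223466, -0.00639643],
       [-0.17840192, -0.72897526, -0.66088412],
       [ 0.14881736,  0.64394265, -0.7504607 ]]), 't': array([-0.49266936,  0.12358019,  1.5475892 ])} cam pos [ 0.27092812 -1.02088668  1.23992574]
top {'K': array([[448.950478  ,   0.        , 322.34218031],
       [  0.        , 448.950478  , 243.83038582],
       [  0.        ,   0.        ,   1.        ]]), 'R': array([[-0.01609915, -0.99973458,  0.01647981],
       [-0.99821545,  0.01512241, -0.0577687 ],
       [ 0.05750416, -0.01738043, -0.99819397]]), 't': array([-0.05077115,  0.5167409 ,  1.28032735])} cam pos [ 0.44137723 -0.03631941  1.30870318]
```

View pics/top0.png

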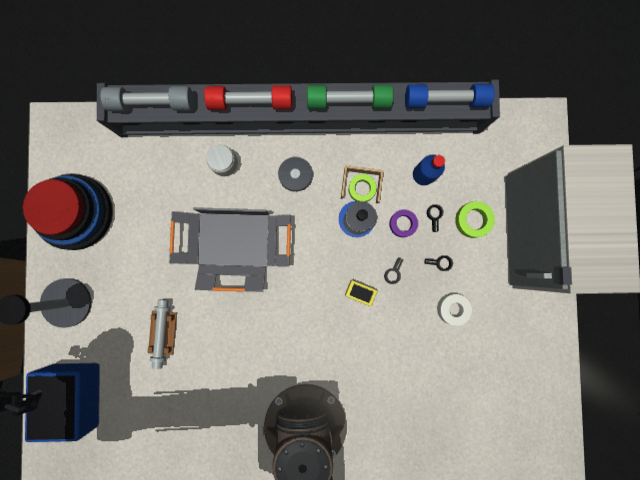

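View pics/side0.png

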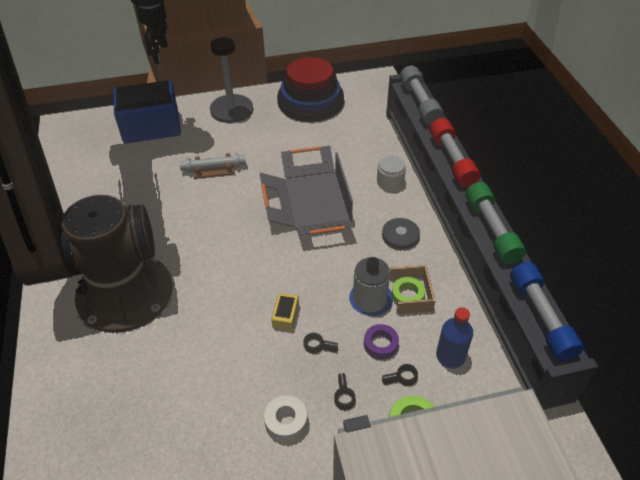

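The top view shows the tray at about (233,240) with three bars, the canister at (358,217) and the ring behind it at (363,187). Three collars are at (434,217), (439,263) and (394,270). The larger lime ring at (475,219) and the purple ring are the decoys. I'll crop in and measure.

```bash
cat > h.py <<'E'
from plant import get_obs, snapshot, camera_params
import cv2,numpy as np
C={n:camera_params(n) for n in("side","top")}
for c in C.values():
    for k in c: c[k]=np.array(c[k])
def ray(n,u,v):
    c=C[n]; d=c["R"].T@np.linalg.inv(c["K"])@[u,v,1.]; return -c["R"].T@c["t"],d
def plane(n,u,v,z):
    o,d=ray(n,u,v); return o+d*(z-o[2])/d[2]
def proj(n,X):
    c=C[n]; q=c["K"]@(c["R"]@np.array(X,float)+c["t"]); return q[:2]/q[2]
def tri(uvt,uvs):
    A=[];b=[]
    for n,(u,v) in(("top",uvt),("side",uvs)):
        o,d=ray(n,u,v); d/=np.linalg.norm(d); P=np.eye(3)-np.outer(d,d); A.append(P);b.append(P@o)
    A=np.vstack(A);b=np.hstack(b); x,*_=np.linalg.lstsq(A,b,rcond=None)
    return x, np.linalg.norm(A@x-b)
def dp(n,d,u,v):
    o,r=ray(n,u,v); return o+r*d[int(round(v)),int(round(u))]
def dmap(n,d):
    c=C[n]; v,u=np.mgrid[:480,:640]; q=np.linalg.inv(c["K"])@np.stack([u.ravel(),v.ravel(),np.ones(u.size)])*d.ravel()
    return ((q-c["t"][:,None]).T@c["R"]).reshape(480,640,3)
def snap(tag,n):
    p,d=snapshot(n); cv2.imwrite(f"pics/{n}{tag}.png",p[:,:,::-1]); np.save(f"pics/{n}{tag}.npy",d); return p,d
def crop(tag,n,x0,y0,x1,y1,s):
    im=cv2.imread(f"pics/{n}{tag}.png")[y0:y1,x0:x1]; cv2.imwrite(f"pics/{n}{tag}_c{x0}.png",cv2.resize(im,None,fx=s,fy=s,interpolation=cv2.INTER_CUBIC))
E
python3 - <<'E'
from h import *
crop(0,"top",160,150,300,300,4); crop(0,"top",330,150,500,330,4); crop(0,"side",250,130,370,260,5); crop(0,"side",270,240,480,440,3.5)
for n in C:
    d=np.load(f"pics/{n}0.npy"); p=cv2.imread(f"pics/{n}0.png"); P=dmap(n,d); hsv=cv2.cvtColor(p,cv2.COLOR_BGR2HSV)
    print(n,"table z",np.median(P[300:340,260:290,2]) )
    for nm,lo,hi in(("orange",(5,150,120),(18,255,255)),("lime",(30,120,100),(45,255,255)),("blue",(105,120,80),(125,255,255)),("yellow",(22,150,130),(29,255,255))):
        m=cv2.inRange(hsv,lo,hi); k,l,s,ce=cv2.connectedComponentsWithStats(m)
        for i in range(1,k):
            if s[i,4]>25:
                q=P[l==i]; q=q[np.isfinite(q).all(1)]; print(n,nm,s[i],np.round(ce[i],1),np.round(np.median(q,0),3),np.round(np.percentile(q,2,0),3),np.round(np.percentile(q,98,0),3))
E
```

```text
side table z 0.002513516724526884
side orange [292 147  28   5  34] [305.8 149.2] [0.54  0.362 0.057] [0.501 0.356 0.049] [0.579 0.371 0.064]
side orange [262 184   6  22  48] [264.7 194.2] [0.392 0.208 0.053] [0.388 0.168 0.048] [0.396 0.247 0.056]
side orange [311 226  33   7  77] [327.1 229.3] [0.525 0.037 0.058] [0.485 0.031 0.053] [0.566 0.044 0.064]
side lime [393 277  32  24 421] [407.9 288.6] [ 0.678 -0.171  0.027] [ 0.639 -0.207  0.007] [ 0.712 -0.13   0.033]
side lime [390 396  44  20 422] [409.1 404. ] [ 0.579 -0.467  0.036] [ 0.538 -0.482  0.03 ] [ 0.621 -0.45   0.042]
side blue [169  81   3  13  31] [170.1  86.7] [0.183 0.677 0.118] [0.18  0.643 0.112] [0.187 0.708 0.126]
side blue [281  85  17  17  46] [286.3  93.8] [0.533 0.636 0.061] [0.526 0.586 0.055] [0.558 0.682 0.069]
side blue [114  89   2  18  35] [114.5  97.3] [0.016 0.663 0.119] [0.012 0.622 0.113] [0.019 0.708 0.126]
side blue [512 262  31  24 445] [525.9 272.5] [ 0.879 -0.306  0.193] [ 0.861 -0.328  0.176] [ 0.909 -0.281  0.199]
side blue [350 290  12  23  52] [353.4 301.5] [ 0.543 -0.159  0.001] [ 0.537 -0
[... 1145 characters left out ...]
0.861 -0.5    0.173] [ 0.911 -0.453  0.199]
top blue [420 155  24  24 311] [430. 168.] [ 0.706 -0.347  0.117] [ 0.688 -0.384  0.102] [ 0.743 -0.33   0.135]
top blue [ 40 175  59  70 422] [ 76.7 217.7] [0.561 0.617 0.06 ] [0.524 0.563 0.053] [0.714 0.714 0.067]
top blue [339 201  32  36 214] [348.  221.5] [ 0.577 -0.127  0.001] [ 0.538 -0.195 -0.006] [ 0.636 -0.109  0.009]
top blue [ 26 372  30  22 148] [ 37.4 376.3] [0.183 0.688 0.118] [0.141 0.639 0.112] [0.189 0.716 0.124]
top blue [ 25 413  41  29 126] [ 38.4 435.7] [0.018 0.689 0.118] [0.013 0.614 0.114] [0.082 0.715 0.122]
top yellow [346 281  30  23  88] [362.6 289.1] [ 0.388 -0.175  0.04 ] [ 0.351 -0.205  0.035] [ 0.408 -0.123  0.045]
```

View crops.

View pics/top0_c160.png

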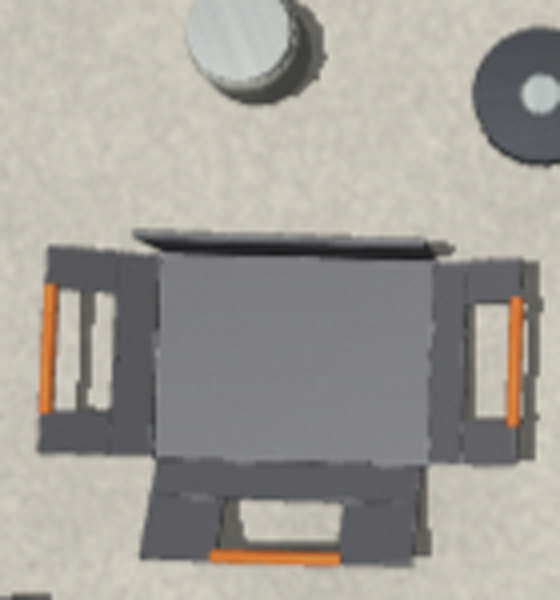

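View pics/top0_c330.png

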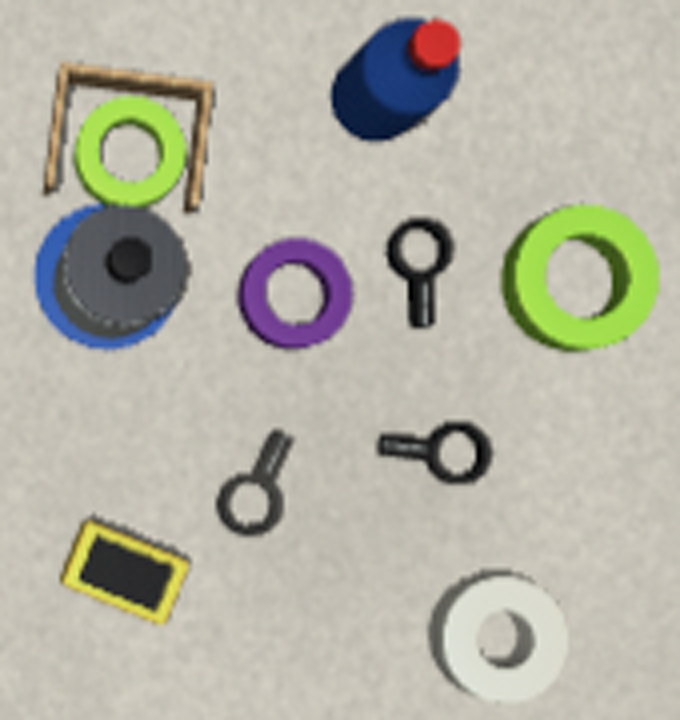

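View pics/side0_c270.png

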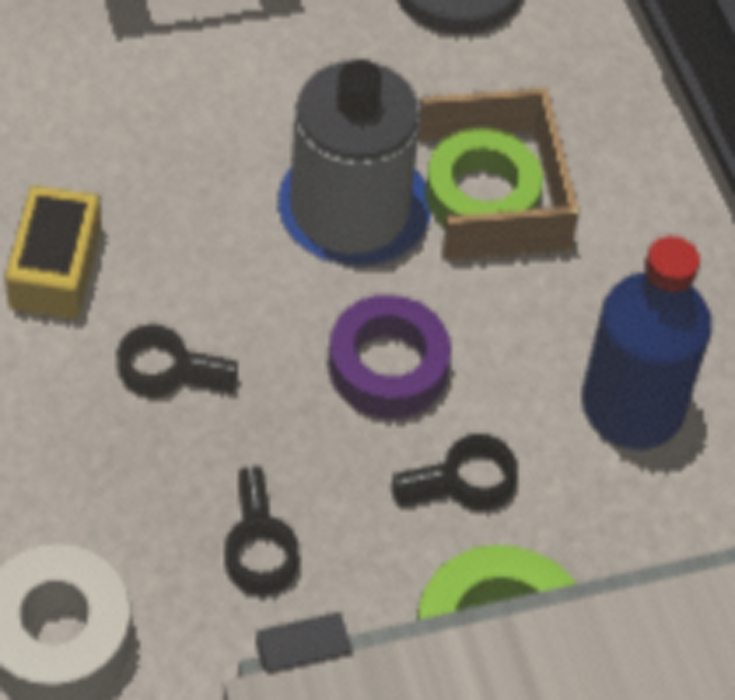

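The crops show three collars, plus the small lime ring against the fence behind the canister. Next I'll get metric measurements.

```bash
cat > meas.py <<'E'
from h import *
def collars(tag,n,zlo=0.008,zhi=0.03,reg=None):
    d=np.load(f"pics/{n}{tag}.npy"); p=cv2.imread(f"pics/{n}{tag}.png"); P=dmap(n,d)
    g=p.max(2)
    m=((g<75)&(P[...,2]>zlo)&(P[...,2]<zhi)&(P[...,0]>.3)&(P[...,0]<.8)&(d>0)).astype(np.uint8)
    k,l,s,ce=cv2.connectedComponentsWithStats(m); out=[]
    for i in range(1,k):
        if 60<s[i,4]<700:
            q=P[l==i]; out.append(q)
            xy=q[:,:2]; (c,sz,a)=cv2.minAreaRect((xy*1000).astype(np.float32))
            b=cv2.boxPoints((c,sz,a)); 
            e=b[1]-b[0] if np.linalg.norm(b[1]-b[0])>np.linalg.norm(b[2]-b[1]) else b[2]-b[1]
            e/=np.linalg.norm(e); mean=xy.mean(0)*1000
            if np.dot(mean-c,e)>0: e=-e   # x axis points to handle: away from mass
            print(n,"comp",s[i,4],"ctr",np.round(c,0),"size",np.round(sz,0),"hdg deg",round(np.degrees(np.arctan2(e[1],e[0])),1),"z",np.round(np.percentile(q[:,2],[10,90]),3),"px",np.round(ce[i]))
if __name__=="__main__":
    import sys
    collars(sys.argv[1],"top"); collars(sys.argv[1],"side")
E
python3 meas.py 0; python3 - <<'E'
from h import *
from scipy.optimize import least_squares
def circ(xy):
    r=least_squares(lambda p:np.hypot(xy[:,0]-p[0],xy[:,1]-p[1])-p[2],[*xy.mean(0),.04]); return np.round(r.x,4)
for n in C:
    d=np.load(f"pics/{n}0.npy"); P=dmap(n,d); img=cv2.imread(f"pics/{n}0.png"); hsv=cv2.cvtColor(img,cv2.COLOR_BGR2HSV)
    R=(abs(P[...,0]-.58)<.1)&(abs(P[...,1]+.17)<.11)&(d>0)
    for lo,hi in((.105,.12),(.138,.155)):
        m=R&(P[...,2]>lo)&(P[...,2]<hi); q=P[m]; print(n,"canister",m.sum(),np.round(np.median(q[:,2]),4)); 
        h=cv2.convexHull((q[:,:2]*1e4).astype(np.float32))[:,0]; c,r=cv2.minEnclosingCircle(h); print(np.round(np.array(c)/1e4,4),r/1e4)
    # fence: z ~45mm
    m=(P[...,2]>.039)&(P[...,2]<.052)&(abs(P[...,0]-.69)<.1)&(abs(P[...,1]+.17)<.09)&(d>0)&(hsv[...,1]>40)
    q=P[m]; print("fence top",m.sum(),np.round(np.median(q[:,2]),4),cv2.minAreaRect((q[:,:2]*1e3).astype(np.float32)))
    # spot outline
    m=cv2.inRange(hsv,(105,120,60),(125,255,255))>0; m&=(abs(P[...,2])<.01)&R
    q=P[m]; h=cv2.convexHull((q[:,:2]*1e4).astype(np.float32))[:,0]; c,r=cv2.minEnclosingCircle(h); print("spot",np.array(c)/1e4,r/1e4)
    m=cv2.inRange(hsv,(30,120,60),(45,255,255))>0; m&=(abs(P[...,2]-.028)<.006)&(abs(P[...,0]-.68)<.08)&(P[...,1]>-.3)
    q=P[m]; c,r=cv2.minEnclosingCircle((q[:,:2]*1e4).astype(np.float32)); print("ring",np.array(c)/1e4,r/1e4,np.median(q[:,2]))
    # tray floor
    m=(abs(P[...,2]-.010)<.004)&(abs(P[...,0]-.53)<.12)&(abs(P[...,1]-.2)<.13)&(hsv[...,2]<150)&(d>0)
    k,l,s,ce=cv2.connectedComponentsWithStats(m.astype(np.uint8)); i=1+s[1:,4].argmax(); m=l==i
    m=cv2.morphologyEx(m.astype(np.uint8),cv2.MORPH_OPEN,np.ones((5,5)))>0
    q=P[m]; print("floor",m.sum(),np.median(q[:,2]),cv2.minAreaRect((q[:,:2]*1e3).astype(np.float32)))
    m=(P[...,2]>.076)&(P[...,2]<.095)&(abs(P[...,0]-.62)<.08)&(abs(P[...,1]-.2)<.13)&(hsv[...,2]<170); q=P[m]; print("back top",m.sum(),cv2.minAreaRect((q[:,:2]*1e3).astype(np.float32)),np.percentile(q[:,2],90))
E
```

```text
top comp 609 ctr [602. 619.] size [136. 218.] hdg deg 153.9 z [0.013 0.029] px [ 95. 219.]
top comp 334 ctr [ 546. -599.] size [321.  16.] hdg deg 1.9 z [0.012 0.029] px [509. 231.]
top comp 149 ctr [ 588. -391.] size [75. 41.] hdg deg -163.7 z [0.012 0.023] px [435. 216.]
top comp 142 ctr [ 455. -393.] size [79. 40.] hdg deg 89.3 z [0.014 0.022] px [440. 262.]
top comp 118 ctr [ 437. -260.] size [42. 74.] hdg deg -7.9 z [0.015 0.022] px [394. 272.]
top comp 477 ctr [385. 640.] size [76. 79.] hdg deg -8.6 z [0.009 0.016] px [ 77. 296.]
side comp 259 ctr [ 404. 1348.] size [206.  35.] hdg deg 5.5 z [0.01  0.027] px [217.   5.]
side comp 497 ctr [614. 610.] size [139. 215.] hdg deg -5.1 z [0.011 0.029] px [312. 111.]
side comp 668 ctr [362. 673.] size [144. 124.] hdg deg 89.9 z [0.009 0.018] px [232. 109.]
side comp 89 ctr [606. 190.] size [194.   7.] hdg deg 88.9 z [0.01  0.028] px [344. 198.]
side comp 160 ctr [714. -10.] size [50. 93.] hdg deg -8.7 z [0.01  0.022] px [401. 243.]
side comp 82 ctr [ 578. -276.] size [18. 42.] hdg deg 157.8 z [0.01  0.024] px [382. 334.]
side comp 265 
[... 1010 characters left out ...]
90625, 8.272780418395996), 87.82843780517578) 0.0873771732250253
top canister 611 0.1117
[ 0.5855 -0.162 ] 0.04129947509765625
top canister 88 0.1442
[ 0.5858 -0.1617] 0.013806672668457032
fence top 210 0.0445 ((687.7484741210938, -174.34921264648438), (109.94670104980469, 91.38307189941406), 82.49474334716797)
spot [ 0.58911885 -0.15959271] 0.0525609130859375
ring [ 0.67692798 -0.1762814 ] 0.03923221435546875 0.027766495674211508
floor 703 0.00974874747776793 ((546.6000366210938, 200.9488525390625), (153.6529998779297, 169.57591247558594), 14.418356895446777)
back top 180 ((611.2346801757812, 194.97686767578125), (198.57870483398438, 6.572925567626953), 87.4637451171875) 0.08729351494822042
```

```bash
python3 - <<'E'
from h import *
from scipy.spatial.transform import Rotation as Ro
o=get_obs(); R=Ro.from_rotvec(o["orientation"]).as_matrix(); print("tool x,y,z cols\n",R.round(3), "jaw angle",np.degrees(np.arctan2(R[1,1],R[0,1])))
for nm,t,s in(("L",(171.5,236.7),(305.8,149.2)),("R",(288.1,240),(327.1,229.3)),("F",(228.2,288.8),(264.7,194.2)),("ring",(362.1,187.5),(407.9,288.6))):
    print(nm,tri(t,s))
# collars via dark masks, coil + axis by moments
for n in C:
    p=cv2.imread(f"pics/{n}0.png"); d=np.load(f"pics/{n}0.npy")
    m=(p.max(2)<80).astype(np.uint8); k,l,s,ce=cv2.connectedComponentsWithStats(m)
    for i in range(1,k):
        if 60<s[i,4]<500:
            vu=np.argwhere(l==i); X=np.array([plane(n,u,v,.015)[:2] for v,u in vu])
            if not(.35<X[:,0].mean()<.75 and -.5<X[:,1].mean()<-.22): continue
            c=X.mean(0); w,V=np.linalg.eigh(np.cov((X-c).T)); e=V[:,1]; t=(X-c)@e
            if abs(t.max())<abs(t.min()): e=-e;t=-t
            side=(X-c)@np.array([-e[1],e[0]])
            mid=c+e*(t.max()+t.min())/2
            print(n,s[i,4],"mid",mid.round(4),"hdg",np.degrees(np.arctan2(e[1],e[0])).round(1),"len",np.ptp(t).round(3),"wid",np.ptp(side).round(3))
E
```

```text
tool x,y,z cols
 [[-0.    -0.265 -0.964]
 [-0.002 -0.964  0.265]
 [-1.     0.002 -0.   ]] jaw angle -105.35194849406817
L (array([0.53969501, 0.36072202, 0.05769919]), np.float64(8.034971296028251e-05))
R (array([0.52530108, 0.03723873, 0.05848515]), np.float64(0.0003430185017651637))
F (array([0.39206347, 0.20454804, 0.05709839]), np.float64(0.0010436765439334954))
ring (array([ 0.67499482, -0.17534365,  0.03217954]), np.float64(0.0004364191084590205))
side 185 mid [ 0.6783 -0.2229] hdg 169.8 len 0.084 wid 0.032
side 115 mid [ 0.5791 -0.2761] hdg -21.6 len 0.044 wid 0.027
side 355 mid [ 0.4345 -0.269 ] hdg -33.9 len 0.081 wid 0.052
side 192 mid [ 0.5607 -0.3236] hdg 160.7 len 0.076 wid 0.039
side 387 mid [ 0.5861 -0.3898] hdg -173.8 len 0.081 wid 0.052
side 345 mid [ 0.4566 -0.3955] hdg 81.8 len 0.086 wid 0.043
side 131 mid [ 0.4628 -0.4774] hdg -178.9 len 0.051 wid 0.023
top 228 mid [ 0.7081 -0.3524] hdg -134.0 len 0.066 wid 0.05
top 166 mid [ 0.5864 -0.3858] hdg 175.2 len 0.077 wid 0.044
top 155 mid [ 0.4577 -0.3937] hdg 83.4 len 0.079 wid 0.042
top 136 mid [ 0.4361 -0.2652] hdg -26.2 len 0.076 wid 0.045
```

Both views agree: bar L is at (.540,.361), R at (.525,.037) and F at (.392,.205), each about .054 high. Tray yaw is about -2.5°. I'll move over the left bar with the jaws 30 mm open and along tray y.

```bash
python3 -m creep '{"hand":[-0.3,-0.3,-0.3,-0.3,-0.3,-0.3,-0.3,-0.3,-0.3,-0.3],"linear":[[0.036,-0.029,0],[0.072,-0.058,0],[0.108,-0.087,0],[0.144,-0.116,0],[0.181,-0.145,0],[0.217,-0.174,0],[0.253,-0.203,-0.03],[0.289,-0.232,-0.06],[0.325,-0.261,-0.09],[0.361,-0.290,-0.11]],"roll":[2,4,6,8,10,12,12.9,12.9,12.9,12.9]}'
```

```text
time: 1.1
tool_pos: [0.5292, 0.3682, 0.1262]
orientation: [-2.199, 0.048, 2.202]
contact_force: [0.5, 0.2, -0.3]
opening: 0.0298
```

```bash
python3 -m creep '{"hand":[-0.3,-0.3,-0.3,-0.3,-0.3,-0.3,-0.3,-0.3,-0.3,-0.3],"linear":[[0,0,0],[0,0,-0.02],[0,0,-0.04],[0,0,-0.06],[0,0,-0.075],[0,0,-0.083],[0,0,-0.083],[0,0,-0.083],[0,0,-0.083],[0,0,-0.083]],"roll":[0,0,0,0,0,0,0,0,0,0]}'; python3 - <<'E'
from h import *
snap(1,"top");snap(1,"side"); crop(1,"top",130,180,330,310,4);crop(1,"side",220,90,420,260,4)
E
```

```text
time: 2.1
tool_pos: [0.529, 0.3701, 0.046]
orientation: [-2.2, 0.045, 2.198]
contact_force: [0.5, -0.6, -0.1]
opening: 0.0298
```

View pics/side1_c220.png

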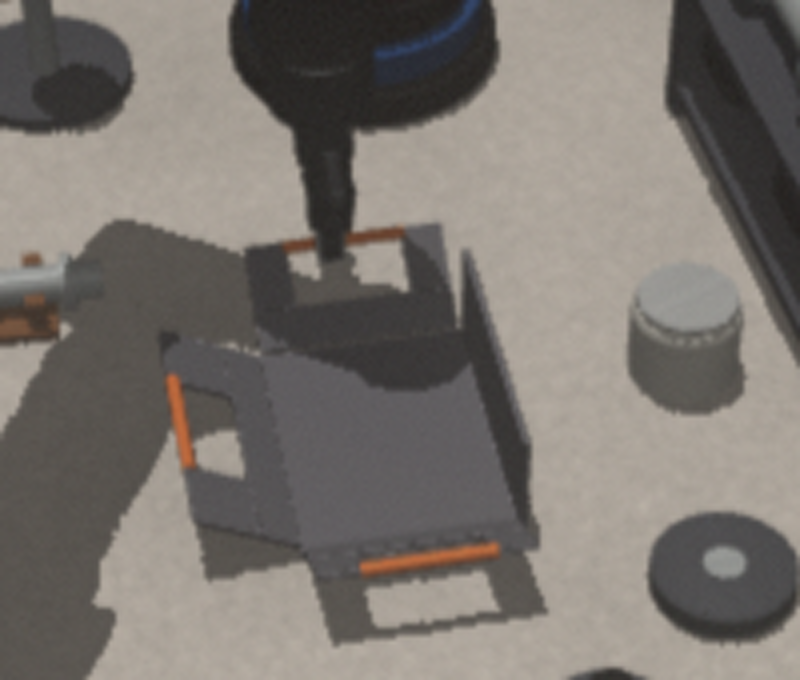

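View pics/top1_c130.png

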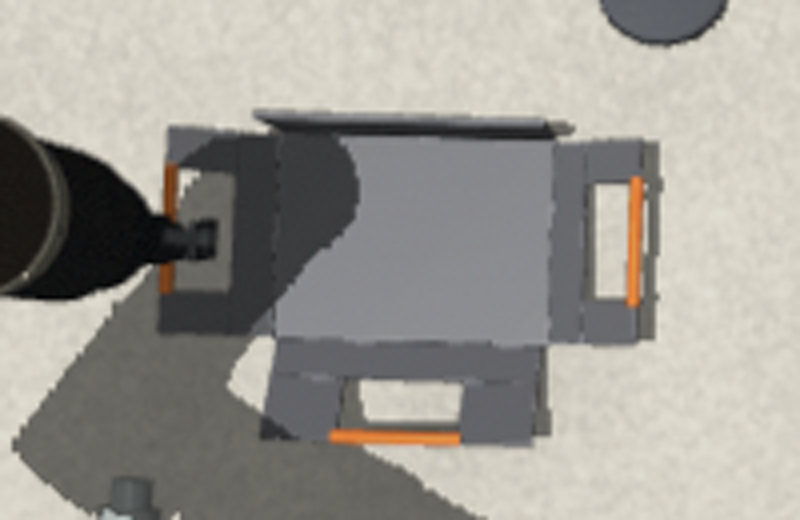

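The jaws straddle the bar but sit 9 mm outboard, because the first call ended short. I'll correct that and close.

```bash
python3 -m creep '{"hand":[-0.3,-0.3,-0.3,-0.3,-0.6,-1,-1,-1,-1,-1],"linear":[[0.005,-0.009,0],[0.011,-0.009,-0.004],[0.011,-0.009,-0.012],[0.011,-0.009,-0.012],[0.011,-0.009,-0.012],[0.011,-0.009,-0.012],[0.011,-0.009,-0.012],[0.011,-0.009,-0.012],[0.011,-0.009,-0.012],[0.011,-0.009,-0.012]],"roll":[0,0,0,0,0,0,0,0,0,0]}'; python3 -c "
from h import *; print(get_obs()['opening'],get_obs()['tool_pos'])"
```

```text
time: 3.2
tool_pos: [0.54, 0.3625, 0.0336]
orientation: [-2.201, 0.043, 2.197]
contact_force: [-1.2, 5.0, 0.8]
opening: 0.0079
0.007886483777622697 [0.5399989  0.36251011 0.03362059]
```

Gripped. Now I'll sweep the arc about the hinge: 63 mm inward and 34.5 mm up.

```bash
python3 -m creep '{"hand":[-1,-1,-1,-1,-1,-1,-1,-1,-1,-1],"linear":[[0,-0.004,0.006],[0,-0.009,0.012],[-0.001,-0.015,0.017],[-0.001,-0.021,0.021],[-0.001,-0.027,0.025],[-0.0015,-0.034,0.0285],[-0.002,-0.041,0.031],[-0.002,-0.048,0.033],[-0.0025,-0.055,0.034],[-0.003,-0.063,0.0345]],"roll":[0,0,0,0,0,0,0,0,0,0]}'; python3 -c "
from h import *; snap(2,'side');crop(2,'side',220,90,420,260,4)"
```

```text
time: 4.2
tool_pos: [0.5376, 0.3003, 0.0694]
orientation: [-2.202, 0.04, 2.194]
contact_force: [0.2, 10.1, 4.0]
opening: 0.0078
```

View pics/side2_c220.png

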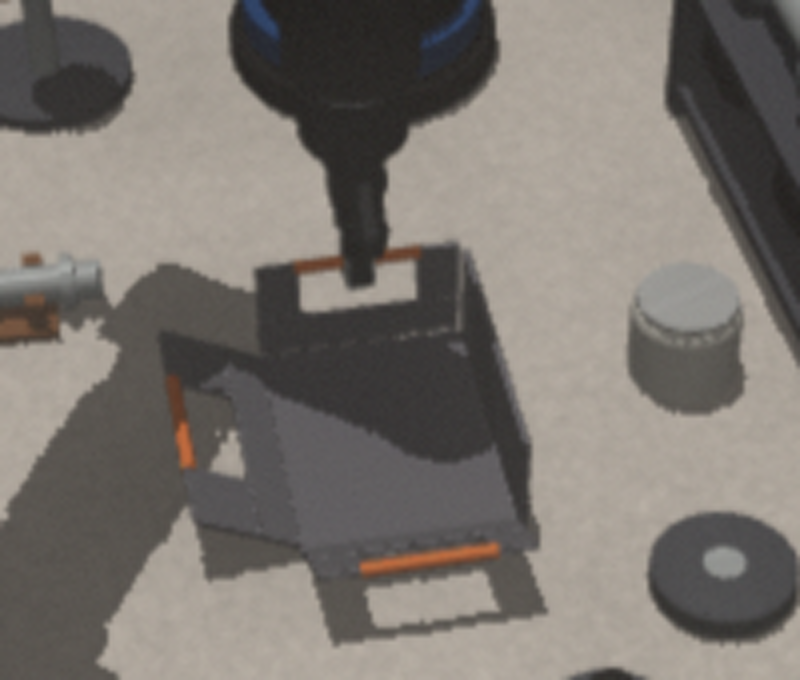

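The left wall is near upright. I'll push 4 mm on to the stop, open slightly and lift off.

```bash
python3 -m creep '{"hand":[-1,-1,-1,-1,-1,-0.3,-0.3,-0.3,-0.3,-0.3],"linear":[[0,-0.002,0],[0,-0.005,0],[0,-0.005,0],[0,-0.005,0],[0,-0.005,0],[0,-0.005,0],[0,-0.004,0],[0,-0.002,0],[0,-0.001,0.03],[0,-0.001,0.07]],"roll":[0,0,0,0,0,0,0,0,0,0]}'
```

```text
time: 5.25
tool_pos: [0.5355, 0.2951, 0.1359]
orientation: [-2.197, 0.053, 2.206]
contact_force: [-0.2, 1.3, -0.2]
opening: 0.03
```

```bash
python3 -m creep '{"hand":[-0.3,-0.3,-0.3,-0.3,-0.3,-0.3,-0.3,-0.3,-0.3,-0.3],"linear":[[0,-0.03,0],[-0.002,-0.07,0],[-0.005,-0.11,0],[-0.008,-0.15,0],[-0.01,-0.19,0],[-0.011,-0.23,0],[-0.011,-0.258,0],[-0.011,-0.258,-0.03],[-0.011,-0.258,-0.05],[-0.011,-0.258,-0.05]],"roll":[0,0,0,0,0,0,0,0,0,0]}'; python3 - <<'E'
from h import *
snap(3,"top"); crop(3,"top",130,180,330,310,4); o=get_obs(); print(o["tool_pos"])
E
```

```text
time: 6.25
tool_pos: [0.5236, 0.0371, 0.0851]
orientation: [-2.194, 0.051, 2.205]
contact_force: [-0.3, -0.3, 0.7]
opening: 0.0299
[0.52477422 0.03770547 0.08664175]
```

View pics/top3_c130.png

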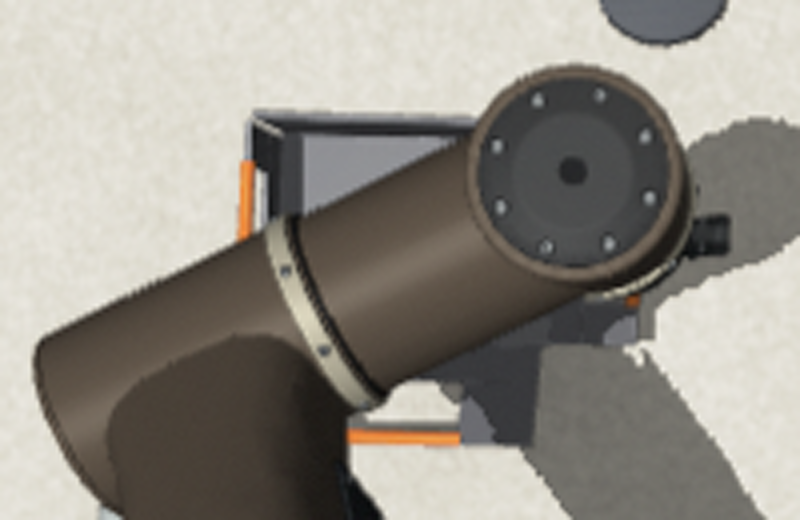

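The top view is blocked by the arm, but the measured TCP is over the bar. Descend and pinch.

```bash
python3 -m creep '{"hand":[-0.3,-0.3,-0.3,-0.3,-0.6,-1,-1,-1,-1,-1],"linear":[[0,0,-0.02],[0,0,-0.04],[0,0,-0.053],[0,0,-0.053],[0,0,-0.053],[0,0,-0.053],[0,0,-0.053],[0,0,-0.053],[0,0,-0.053],[0,0,-0.053]],"roll":[0,0,0,0,0,0,0,0,0,0]}'; python3 - <<'E'
from h import *
o=get_obs(); print(o["tool_pos"],o["opening"])
E
```

```text
time: 7.3
tool_pos: [0.5266, 0.0385, 0.0355]
orientation: [-2.202, 0.047, 2.198]
contact_force: [0.5, -5.3, 5.5]
opening: 0.008
[0.52659062 0.03849763 0.03545473] 0.00803059149492999
```

```bash
python3 -m creep '{"hand":[-1,-1,-1,-1,-1,-1,-1,-1,-1,-1],"linear":[[0,0.004,0.007],[0,0.009,0.0125],[0.001,0.015,0.0175],[0.001,0.021,0.0215],[0.001,0.027,0.0255],[0.0015,0.034,0.029],[0.002,0.041,0.0315],[0.002,0.048,0.0335],[0.0025,0.055,0.0345],[0.003,0.063,0.035]],"roll":[0,0,0,0,0,0,0,0,0,0]}';python3 -m creep '{"hand":[-1,-1,-1,-1,-1,-0.3,-0.3,-0.3,-0.3,-0.3],"linear":[[0,0.002,0],[0,0.005,0],[0,0.005,0],[0,0.005,0],[0,0.005,0],[0,0.005,0],[0,0.004,0],[0,0.002,0],[0,0.001,0.03],[0,0.001,0.07]],"roll":[0,0,0,0,0,0,0,0,0,0]}'; python3 - <<'E'
from h import *
snap(4,"side"); crop(4,"side",220,90,420,260,4)
o=get_obs(); print(o["tool_pos"],o["opening"])
E
```

```text
time: 8.3
tool_pos: [0.5291, 0.101, 0.0712]
orientation: [-2.202, 0.048, 2.2]
contact_force: [2.5, -2.4, -13.5]
opening: 0.0073
time: 9.3
tool_pos: [0.5271, 0.1024, 0.1383]
orientation: [-2.196, 0.049, 2.206]
contact_force: [0.0, 1.7, -0.2]
opening: 0.0299
[0.53131934 0.10396567 0.14656109] 0.029868909087218346
```

View pics/side4_c220.png

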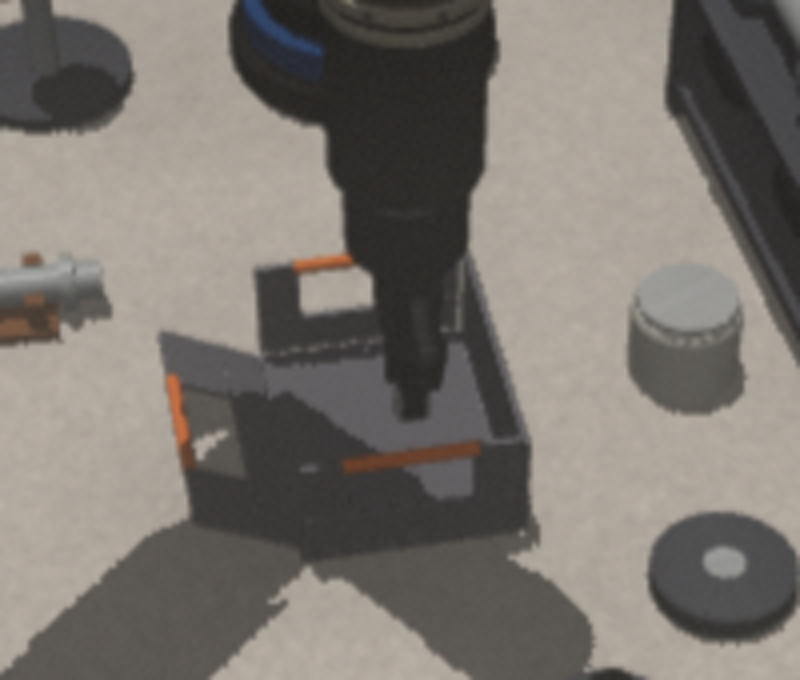

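The right wall is up too. On to the front bar, turning -90°.

```bash
python3 -m creep '{"hand":[-0.3,-0.3,-0.3,-0.3,-0.3,-0.3,-0.3,-0.3,-0.3,-0.3],"linear":[[-0.014,0.01,0],[-0.028,0.02,0],[-0.042,0.03,0],[-0.056,0.04,0],[-0.07,0.05,0],[-0.084,0.06,0],[-0.098,0.07,0],[-0.112,0.08,0],[-0.126,0.09,0],[-0.139,0.101,0]],"roll":[-8.5,-17,-25.5,-34,-42.5,-51,-59.5,-68,-76.5,-85]}';python3 -m creep '{"hand":[-0.3,-0.3,-0.3,-0.3,-0.3,-0.3,-0.3,-0.3,-0.3,-0.3],"linear":[[0,0,0],[0,0,-0.01],[0,0,-0.02],[0,0,-0.03],[0,0,-0.04],[0,0,-0.05],[0,0,-0.05],[0,0,-0.05],[0,0,-0.05],[0,0,-0.05]],"roll":[-5,-5,-5,-5,-5,-5,-5,-5,-5,-5]}'; python3 - <<'E'
from h import *
from scipy.spatial.transform import Rotation as Ro
p,d=snap(5,"side"); crop(5,"side",220,90,420,260,4)
o=get_obs(); print(o["tool_pos"],o["opening"],o["qpos"].round(2) if hasattr(o["qpos"],"round") else o["qpos"]); R=Ro.from_rotvec(o["orientation"]).as_matrix(); print(np.degrees(np.arctan2(R[1,1],R[0,1])))
E
```

```text
time: 10.35
tool_pos: [0.3888, 0.2045, 0.1395]
orientation: [-1.237, 1.19, 1.238]
contact_force: [-0.3, 0.9, 0.0]
opening: 0.0301
time: 11.35
tool_pos: [0.39, 0.204, 0.0899]
orientation: [-1.178, 1.228, 1.178]
contact_force: [0.2, -0.4, 0.2]
opening: 0.0299
[0.38993442 0.20393622 0.08993844] 0.03011048661315772 [ 0.93  0.12 -0.68  0.   -0.77 -0.98]
177.56052991318302
```

View pics/side5_c220.png

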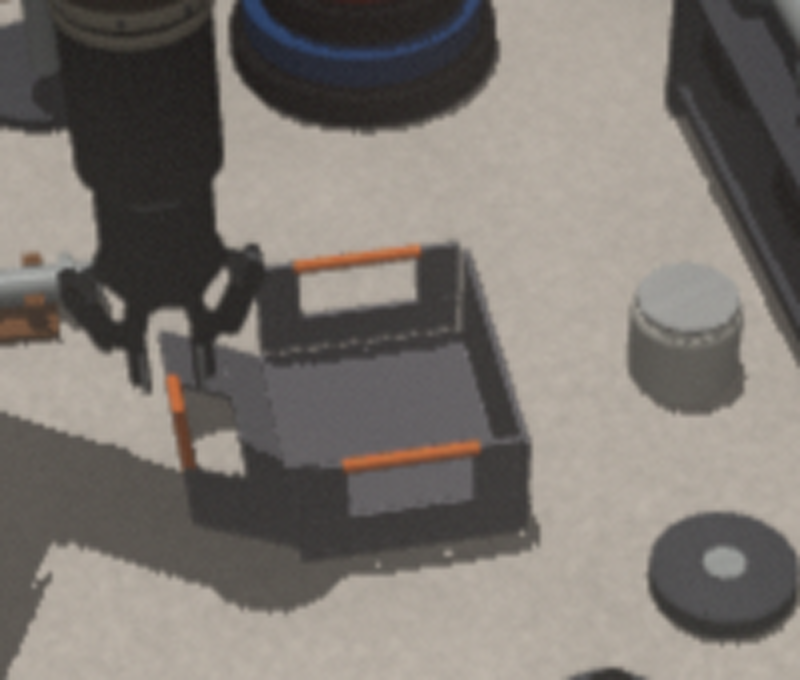

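The jaws hang over the front bar (175,420). Descend 57 mm and pinch.

```bash
python3 -m creep '{"hand":[-0.3,-0.3,-0.3,-0.3,-0.6,-1,-1,-1,-1,-1],"linear":[[0.001,0,-0.02],[0.002,0,-0.04],[0.002,0,-0.057],[0.002,0,-0.057],[0.002,0,-0.057],[0.002,0,-0.057],[0.002,0,-0.057],[0.002,0,-0.057],[0.002,0,-0.057],[0.002,0,-0.057]],"roll":[0,0,0,0,0,0,0,0,0,0]}'; python3 - <<'E'
from h import *
o=get_obs(); print(o["tool_pos"],o["opening"])
E
```

```text
time: 12.4
tool_pos: [0.392, 0.2041, 0.0329]
orientation: [-1.177, 1.228, 1.178]
contact_force: [0.3, 0.6, 1.4]
opening: 0.008
[0.39200282 0.20413517 0.03292762] 0.007977291866025615
```

```bash
python3 -m creep '{"hand":[-1,-1,-1,-1,-1,-1,-1,-1,-1,-1],"linear":[[0.004,0,0.0065],[0.009,0,0.013],[0.015,0,0.019],[0.021,-0.001,0.0235],[0.0275,-0.001,0.028],[0.035,-0.0015,0.032],[0.042,-0.002,0.035],[0.05,-0.002,0.037],[0.0575,-0.0025,0.038],[0.0655,-0.003,0.0385]],"roll":[0,0,0,0,0,0,0,0,0,0]}';python3 -m creep '{"hand":[-1,-1,-1,-1,-1,-0.3,-0.3,-0.3,-0.3,-0.3],"linear":[[0.002,0,0],[0.005,0,0],[0.005,0,0],[0.005,0,0],[0.005,0,0],[0.005,0,0],[0.004,0,0],[0.002,0,0],[0.001,0,0.03],[0.001,0,0.07]],"roll":[0,0,0,0,0,0,0,0,0,0]}'; python3 - <<'E'
from h import *
o=get_obs(); print(o["tool_pos"],o["opening"])
E
```

```text
time: 13.4
tool_pos: [0.4573, 0.201, 0.0721]
orientation: [-1.177, 1.229, 1.178]
contact_force: [-6.0, 5.8, 5.0]
opening: 0.0075
time: 14.4
tool_pos: [0.4569, 0.1992, 0.14]
orientation: [-1.178, 1.235, 1.178]
contact_force: [0.7, -0.1, 0.3]
opening: 0.0299
[0.45693698 0.19921299 0.14002224] 0.0299168802502975
```

All three are raised by feel. I'll move over the canister knob and check the walls in the pictures from there.

```bash
python3 -m creep '{"hand":[-0.3,0,0.1,0.1,0.1,0.1,0.1,0.1,0.1,0.1],"linear":[[0,0,0.04],[0.015,-0.04,0.07],[0.03,-0.08,0.07],[0.045,-0.12,0.07],[0.06,-0.16,0.07],[0.075,-0.2,0.07],[0.09,-0.24,0.07],[0.105,-0.28,0.07],[0.118,-0.32,0.07],[0.128,-0.361,0.07]],"roll":[0,0,0,0,0,0,0,0,0,0]}'; python3 - <<'E'
from h import *
snap(6,"side"); snap(6,"top"); crop(6,"side",220,90,420,260,4); crop(6,"top",130,180,330,310,4)
o=get_obs(); print(o["tool_pos"],o["opening"])
for n in C:
    d=np.load(f"pics/{n}6.npy"); P=dmap(n,d); hsv=cv2.cvtColor(cv2.imread(f"pics/{n}6.png"),cv2.COLOR_BGR2HSV)
    m=cv2.inRange(hsv,(5,150,90),(18,255,255)); k,l,s,ce=cv2.connectedComponentsWithStats(m)
    for i in range(1,k):
        if s[i,4]>25: print(n,np.round(ce[i],1),np.round(np.median(P[l==i],0),4))
E
```

```text
time: 15.4
tool_pos: [0.5865, -0.1625, 0.2107]
orientation: [-1.177, 1.23, 1.178]
contact_force: [1.9, 0.1, 0.8]
opening: 0.0467
[ 0.58632623 -0.16488112  0.20999819] 0.047146545870204226
side [309.9 154. ] [0.5401 0.2983 0.0909]
side [287.8 181.1] [0.4571 0.2055 0.0914]
side [322.8 203.5] [0.5288 0.0992 0.0909]
top [190.7 236.3] [0.5382 0.2983 0.0913]
top [223.9 264.9] [0.4584 0.2088 0.0904]
```

View pics/side6_c220.png

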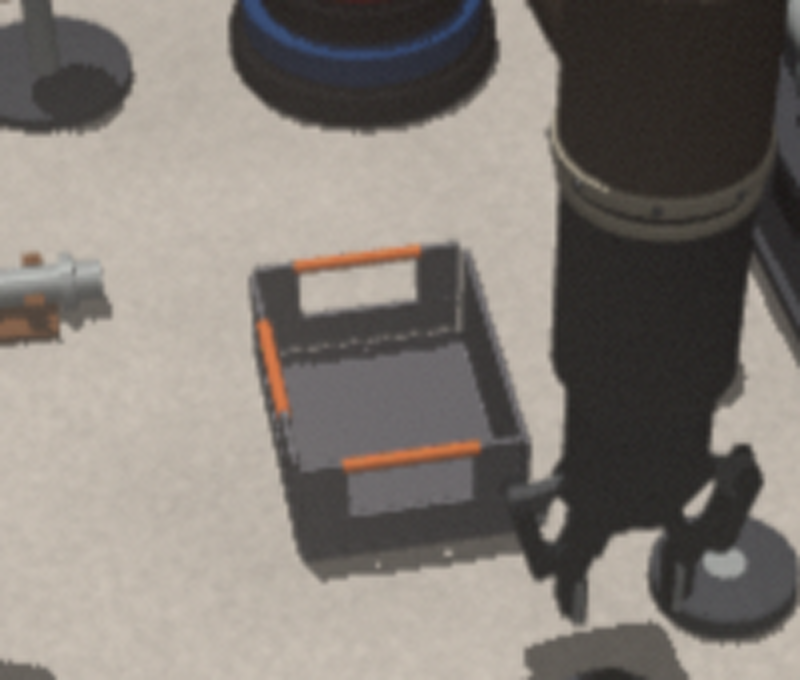

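View pics/top6_c130.png

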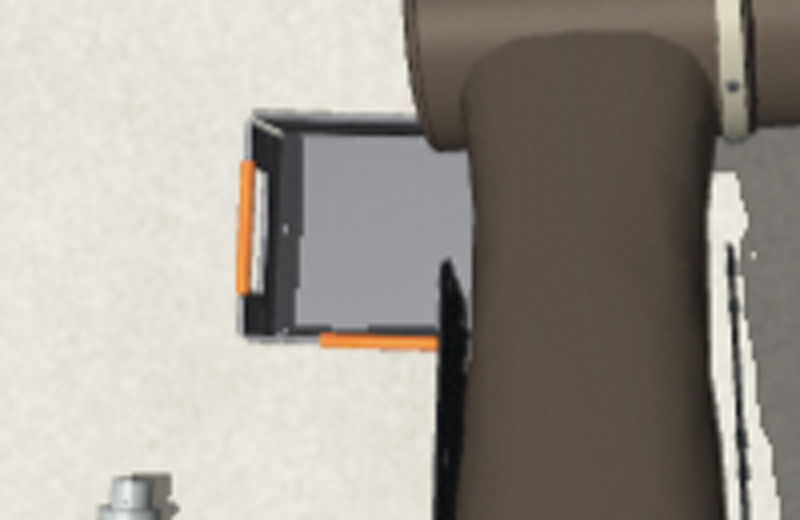

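All three bars are at height ≈.091 and over their hinge lines, so the walls are upright. Next I'll grip the canister knob.

```bash
python3 -m creep '{"hand":[0.1,0.1,0.1,0.1,0.1,-0.2,-0.6,-1,-1,-1],"linear":[[-0.001,0.003,-0.02],[-0.001,0.003,-0.05],[-0.001,0.003,-0.075],[-0.001,0.003,-0.093],[-0.001,0.003,-0.093],[-0.001,0.003,-0.093],[-0.001,0.003,-0.093],[-0.001,0.003,-0.093],[-0.001,0.003,-0.093],[-0.001,0.003,-0.093]],"roll":[0,0,0,0,0,0,0,0,0,0]}'; python3 - <<'E'
from h import *
o=get_obs(); print(o["tool_pos"],o["opening"],o["contact_force"])
E
```

```text
time: 16.5
tool_pos: [0.5859, -0.1573, 0.1193]
orientation: [-1.179, 1.228, 1.176]
contact_force: [-2.2, 1.8, 6.2]
opening: 0.0261
[ 0.58588719 -0.15729871  0.11927086] 0.02612867403952313 [-2.20987176  1.77616477  6.18906183]
```

```bash
python3 -m creep '{"hand":[-1,-1,-1,-1,-1,-1,-1,-1,-1,-1],"linear":[[0,0,0.003],[0,0,0.008],[0,0,0.015],[0,0,0.02],[0,0,0.025],[0,0,0.03],[0,0,0.03],[0,0,0.03],[0,0,0.03],[0,0,0.03]],"roll":[0,0,0,0,0,0,0,0,0,0]}'; python3 - <<'E'
from h import *
o=get_obs(); print(o["tool_pos"],o["opening"],o["contact_force"])
snap(7,"side");crop(7,"side",300,200,480,350,4)
d=np.load("pics/side0.npy"); P=dmap("top",np.load("pics/top0.npy"))
m=(P[...,2]>.008)&(P[...,0]>.4)&(P[...,0]<.8)&(P[...,1]>-.12)&(P[...,1]<.03)
q=P[m];print("things in the free strip",q.shape, np.round(q[:,:2].min(0),3),np.round(q[:,:2].max(0),3))
E
```

```text
time: 17.5
tool_pos: [0.585, -0.1573, 0.1477]
orientation: [-1.177, 1.23, 1.178]
contact_force: [0.7, 0.0, -3.0]
opening: 0.0264
[ 0.585029   -0.15729885  0.14770147] 0.026404324833997277 [ 0.66749954  0.02550673 -3.01801108]
things in the free strip (1904, 3) [ 0.406 -0.12 ] [0.773 0.03 ]
```

View pics/side7_c300.png

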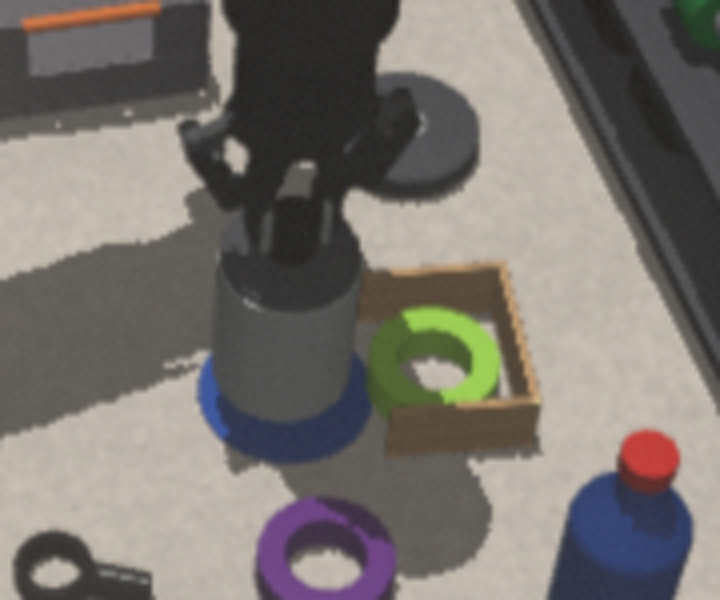

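The canister is lifted about 30 mm and weighs about 3 N. I'll carry it to the free strip at about (.53,-.005) and set it down.

```bash
python3 -m creep '{"hand":[-1,-1,-1,-1,-1,-1,-1,-1,-1,-1],"linear":[[-0.005,0.01,0],[-0.012,0.028,0],[-0.02,0.05,0],[-0.028,0.075,0],[-0.036,0.1,0],[-0.044,0.122,0],[-0.05,0.14,0],[-0.054,0.15,0],[-0.055,0.152,0],[-0.055,0.152,0]],"roll":[0,0,0,0,0,0,0,0,0,0]}';python3 -m creep '{"hand":[-1,-1,-1,-1,-1,-1,-0.4,0,0,0],"linear":[[0,0,-0.008],[0,0,-0.016],[0,0,-0.022],[0,0,-0.027],[0,0,-0.03],[0,0,-0.03],[0,0,-0.03],[0,0,-0.03],[0,0,-0.03],[0,0,-0.03]],"roll":[0,0,0,0,0,0,0,0,0,0]}'; python3 -c "
from h import *; o=get_obs(); print(o['tool_pos'],o['opening'],o['contact_force'])"
```

```text
time: 18.55
tool_pos: [0.5301, -0.0051, 0.1481]
orientation: [-1.178, 1.229, 1.178]
contact_force: [-0.7, -0.6, -2.6]
opening: 0.0264
time: 19.55
tool_pos: [0.5305, -0.0053, 0.118]
orientation: [-1.178, 1.229, 1.177]
contact_force: [-0.5, 0.1, 0.2]
opening: 0.0425
[ 0.53049767 -0.00532016  0.11798778] 0.042480065495558814 [-0.48457516  0.0574181   0.16102657]
```

```bash
python3 -m creep '{"hand":[0,0,0,0,0,0,0,0,0,0],"linear":[[0,0,0.03],[0,0,0.06],[0.01,-0.01,0.09],[0.03,-0.04,0.09],[0.05,-0.07,0.09],[0.07,-0.1,0.09],[0.09,-0.13,0.09],[0.105,-0.15,0.09],[0.115,-0.165,0.06],[0.115,-0.165,0.03]],"roll":[0,0,0,-2,-4,-5.5,-5.5,-5.5,-5.5,-5.5]}'; python3 - <<'E'
from h import *
snap(8,"side"); snap(8,"top"); crop(8,"side",280,180,480,330,4); crop(8,"top",250,130,450,280,4)
o=get_obs(); print(o["tool_pos"],o["opening"])
for n in C:
    d=np.load(f"pics/{n}8.npy"); P=dmap(n,d); hsv=cv2.cvtColor(cv2.imread(f"pics/{n}8.png"),cv2.COLOR_BGR2HSV)
    m=cv2.inRange(hsv,(30,120,50),(45,255,255))>0; m&=(abs(P[...,2]-.028)<.006)&(abs(P[...,0]-.68)<.08)&(P[...,1]>-.3)
    q=P[m]; print(n,m.sum())
    if m.sum()>20: c,r=cv2.minEnclosingCircle((q[:,:2]*1e4).astype(np.float32)); print("ring",np.array(c)/1e4,r/1e4,np.median(q[:,2]))
    m=cv2.inRange(hsv,(105,120,40),(125,255,255))>0; m&=(abs(P[...,2])<.01)&(abs(P[...,0]-.58)<.1)&(abs(P[...,1]+.17)<.11)
    q=P[m]
    if len(q)>20: h=cv2.convexHull((q[:,:2]*1e4).astype(np.float32))[:,0]; c,r=cv2.minEnclosingCircle(h); print("spot",np.array(c)/1e4,r/1e4)
    m=(P[...,2]>.105)&(P[...,2]<.118)&(abs(P[...,0]-.53)<.07)&(abs(P[...,1]+.01)<.07); q=P[m]
    if len(q)>20: h=cv2.convexHull((q[:,:2]*1e4).astype(np.float32))[:,0]; c,r=cv2.minEnclosingCircle(h); print("can",np.array(c)/1e4,r/1e4)
E
```

```text
time: 20.55
tool_pos: [0.6468, -0.1724, 0.1471]
orientation: [-1.106, 1.271, 1.104]
contact_force: [-0.9, 0.5, -0.8]
opening: 0.0428
[ 0.64251062 -0.17057382  0.14277766] 0.04248659762833172
side 339
ring [ 0.67620508 -0.17431652] 0.04021980285644531 0.027551894495035503
spot [ 0.59108696 -0.16016887] 0.0549486572265625
can [ 0.52893457 -0.01059889] 0.04470012512207031
top 113
ring [ 0.66510142 -0.15537749] 0.02823746032714844 0.02759267356952965
spot [ 0.58947021 -0.15981006] 0.05271026000976563
can [ 0.53224404 -0.02981922] 0.03513128662109375
```

View pics/side8_c280.png

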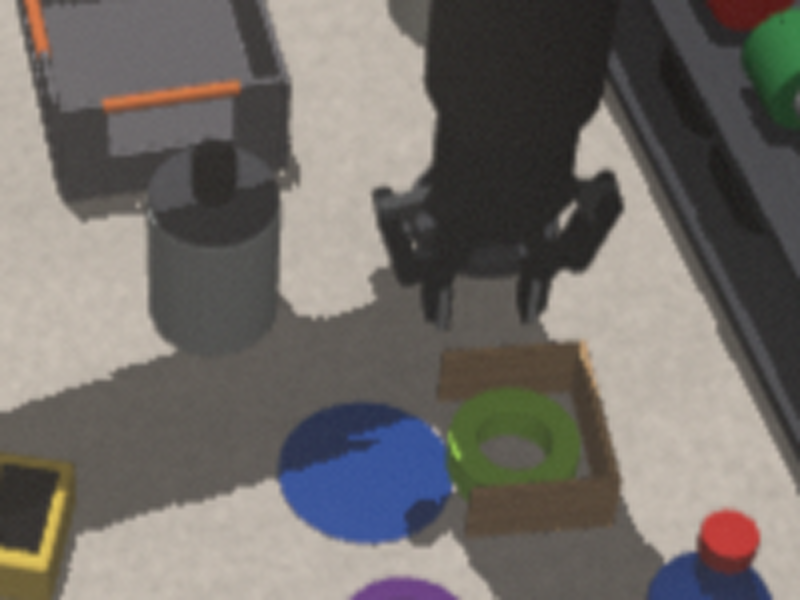

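The canister stands upright at (.529,-.010), clear of the circle. The ring is undisturbed at (.676,-.175). I'll descend on the front rim and pinch.

```bash
python3 -m creep '{"hand":[0,0,0,0,0,0,0,0,0,0],"linear":[[0,-0.001,-0.03],[0,-0.001,-0.06],[0,-0.001,-0.09],[0,-0.001,-0.105],[0,-0.001,-0.115],[0,-0.001,-0.125],[0,-0.001,-0.132],[0,-0.001,-0.138],[0,-0.001,-0.138],[0,-0.001,-0.138]],"roll":[0,0,0,0,0,0,0,0,0,0]}';python3 -c "
from h import *; snap(9,'side'); crop(9,'side',330,200,480,320,5)"
```

```text
time: 21.65
tool_pos: [0.6455, -0.1714, 0.0105]
orientation: [-1.107, 1.271, 1.106]
contact_force: [0.2, -0.4, -0.4]
opening: 0.0429
```

View pics/side9_c330.png

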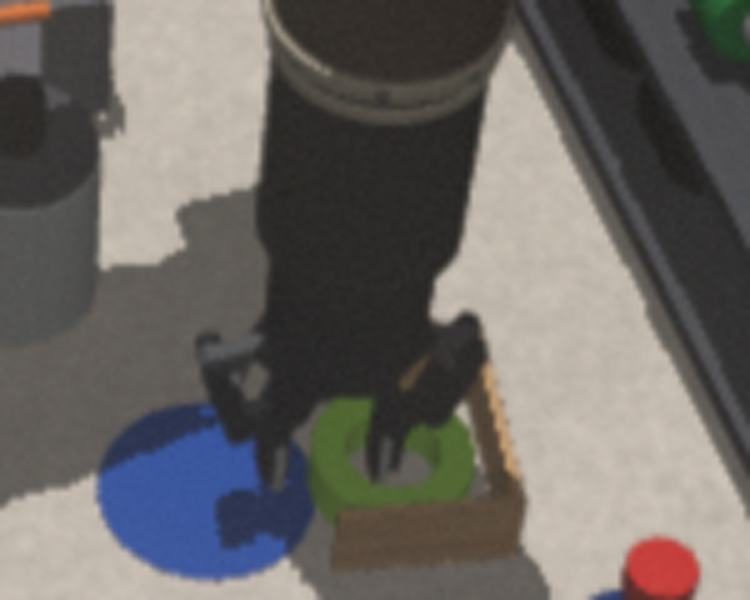

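One finger is in the hole and the other is in front of the rim. Close and lift.

```bash
python3 -m creep '{"hand":[-0.4,-0.8,-1,-1,-1,-1,-1,-1,-1,-1],"linear":[[0,0,0],[0,0,0],[0,0,0],[0,0,0],[0,0,0],[0,0,0.01],[0,0,0.02],[0,0,0.035],[0,0,0.05],[0,0,0.05]],"roll":[0,0,0,0,0,0,0,0,0,0]}';python3 -c "
from h import *; o=get_obs(); print(o['tool_pos'],o['opening'],o['contact_force']); snap(10,'side'); crop(10,'side',330,200,480,320,5)"
```

```text
time: 22.7
tool_pos: [0.6472, -0.1715, 0.0635]
orientation: [-1.109, 1.268, 1.103]
contact_force: [0.7, 0.0, -1.3]
opening: 0.017
[ 0.64717321 -0.17148296  0.06353489] 0.017025640576208794 [ 0.73350682  0.03876977 -1.3472236 ]
```

View pics/side10_c330.png

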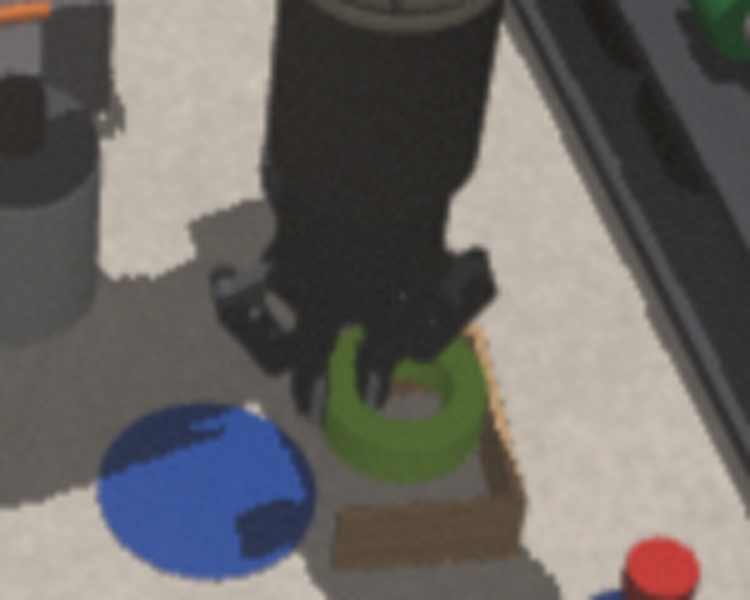

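```bash
python3 -m creep '{"hand":[-1,-1,-1,-1,-1,-1,-1,-1,-1,-1],"linear":[[0,0,0.04],[0,0,0.08],[0,0,0.12],[0,0.01,0.15],[-0.005,0.04,0.15],[-0.015,0.08,0.15],[-0.025,0.12,0.15],[-0.035,0.16,0.15],[-0.05,0.2,0.15],[-0.06,0.24,0.15]],"roll":[0,0,0,1,2,3,4,5,5.3,5.3]}';python3 -m creep '{"hand":[-1,-1,-1,-1,-1,-1,-1,-1,-1,-1],"linear":[[-0.01,0.04,0],[-0.02,0.08,0],[-0.03,0.12,0],[-0.04,0.16,0],[-0.049,0.18,0],[-0.049,0.18,0],[-0.049,0.18,-0.03],[-0.049,0.18,-0.06],[-0.049,0.18,-0.08],[-0.049,0.18,-0.08]],"roll":[0,0,0,0,0,0,0,0,0,0]}';python3 -c "
from h import *; o=get_obs(); print(o['tool_pos'],o['opening'],o['contact_force']); snap(11,'side'); crop(11,'side',230,90,430,240,4)"
```

```text
time: 23.75
tool_pos: [0.5838, 0.0701, 0.2095]
orientation: [-1.175, 1.231, 1.176]
contact_force: [1.3, 0.4, -1.0]
opening: 0.0169
time: 24.75
tool_pos: [0.5344, 0.2467, 0.1266]
orientation: [-1.175, 1.238, 1.176]
contact_force: [-0.4, 0.5, -1.4]
opening: 0.017
[0.53438181 0.24673385 0.12663777] 0.01700548322620415 [-0.36803657  0.46079701 -1.42316232]
```

View pics/side11_c230.png

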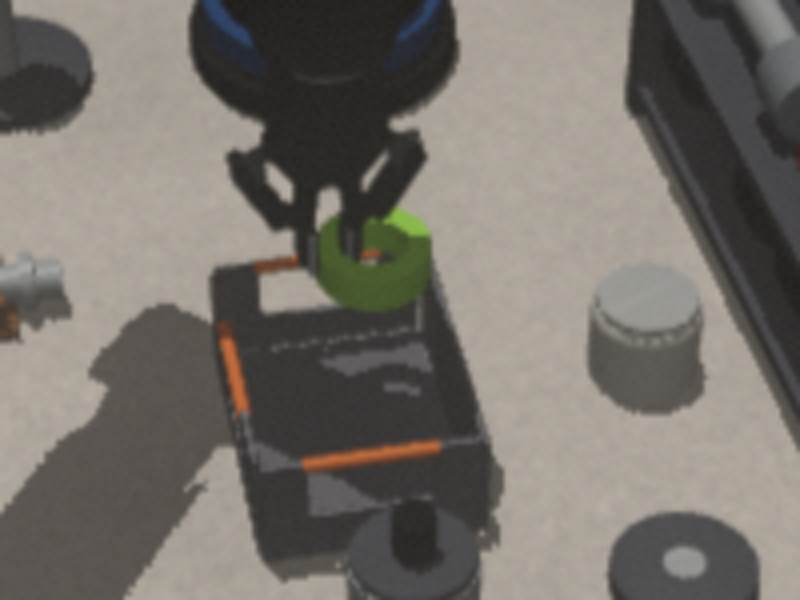

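The ring is level and its far edge is within 3 mm of the back wall, so I'll shift 5 mm toward the robot while lowering.

```bash
python3 -m creep '{"hand":[-1,-1,-1,-1,-1,-1,-1,-1,-1,-1],"linear":[[-0.005,-0.003,0],[-0.006,-0.003,-0.02],[-0.006,-0.003,-0.04],[-0.006,-0.003,-0.06],[-0.006,-0.003,-0.08],[-0.006,-0.003,-0.09],[-0.006,-0.003,-0.1],[-0.006,-0.003,-0.105],[-0.006,-0.003,-0.105],[-0.006,-0.003,-0.105]],"roll":[0,0,0,0,0,0,0,0,0,0]}';python3 -m creep '{"hand":[-0.8,-0.6,-0.4,-0.35,-0.3,-0.3,-0.3,-0.3,-0.3,-0.3],"linear":[[0,0,0],[0,0,0],[0,0,0],[0,0,0],[0,0,0],[0,0,0.03],[0,0,0.07],[0,0,0.11],[0,0,0.15],[0,0,0.19]],"roll":[0,0,0,0,0,0,0,0,0,0]}';python3 -c "
from h import *; o=get_obs(); print(o['tool_pos'],o['opening'],o['contact_force'])"
```

```text
time: 25.8
tool_pos: [0.5306, 0.246, 0.0257]
orientation: [-1.175, 1.23, 1.175]
contact_force: [-0.4, -0.3, -1.3]
opening: 0.0168
time: 26.8
tool_pos: [0.53, 0.2455, 0.2169]
orientation: [-1.175, 1.23, 1.175]
contact_force: [-0.1, 0.6, -0.3]
opening: 0.03
[0.52999605 0.24549479 0.21691478] 0.03002726121067007 [-0.05995742  0.62001692 -0.2751627 ]
```

```bash
python3 -m creep '{"hand":[-0.3,-0.3,0,0.1,0.1,0.1,0.1,0.1,0.1,0.1],"linear":[[0,-0.03,0],[0,-0.07,0],[0,-0.11,0],[0,-0.15,0],[0,-0.19,0],[0,-0.225,0],[0,-0.255,0],[0,-0.255,0],[0,-0.255,0],[0,-0.255,0]],"roll":[0,0,0,0,0,0,0,0,0,0]}'; python3 - <<'E'
from h import *
snap(12,"side"); snap(12,"top"); crop(12,"side",230,120,430,270,4)
o=get_obs(); print(o["tool_pos"],o["opening"])
for n in C:
    d=np.load(f"pics/{n}12.npy"); P=dmap(n,d)
    for lo,hi in((.1,.118),(.137,.152)):
        m=(P[...,2]>lo)&(P[...,2]<hi)&(abs(P[...,0]-.53)<.06)&(abs(P[...,1]+.01)<.06); q=P[m]
        if len(q)>10: c,r=cv2.minEnclosingCircle((q[:,:2]*1e4).astype(np.float32)); print(n,"can",lo,np.array(c)/1e4,r/1e4)
E
```

```text
time: 27.8
tool_pos: [0.5303, -0.0089, 0.2151]
orientation: [-1.175, 1.23, 1.175]
contact_force: [-0.5, -0.4, -0.4]
opening: 0.0469
[ 0.53031564 -0.00848446  0.21500326] 0.04699621895309578
side can 0.1 [ 0.52932329 -0.01080057] 0.04393322143554688
side can 0.137 [ 0.52846201 -0.01052258] 0.016110610961914063
top can 0.1 [ 0.50831646 -0.01601805] 0.03324157409667969
```

View pics/side12_c230.png

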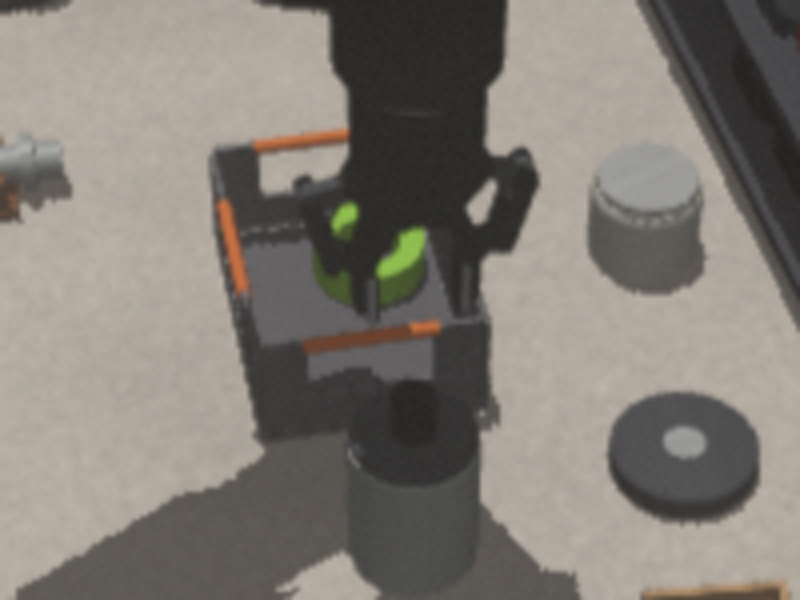

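The ring lies in the tray. Now I'll re-grip the canister knob.

```bash
python3 -m creep '{"hand":[0.1,0.1,0.1,0.1,0.1,-0.2,-0.6,-1,-1,-1],"linear":[[0,-0.002,-0.02],[0,-0.002,-0.05],[0,-0.002,-0.08],[0,-0.002,-0.0975],[0,-0.002,-0.0975],[0,-0.002,-0.0975],[0,-0.002,-0.0975],[0,-0.002,-0.0975],[0,-0.002,-0.0975],[0,-0.002,-0.0975]],"roll":[0,0,0,0,0,0,0,0,0,0]}';python3 -m creep '{"hand":[-1,-1,-1,-1,-1,-1,-1,-1,-1,-1],"linear":[[0,0,0.003],[0,0,0.008],[0,0,0.015],[0,0,0.02],[0,0,0.025],[0,0,0.03],[0.003,-0.01,0.03],[0.01,-0.03,0.03],[0.02,-0.05,0.03],[0.03,-0.075,0.03]],"roll":[0,0,0,0,0,0,0,0,0,0]}'; python3 -c "
from h import *; o=get_obs(); print(o['tool_pos'],o['opening'],o['contact_force'])"
```

```text
time: 28.9
tool_pos: [0.5309, -0.011, 0.1187]
orientation: [-1.176, 1.229, 1.174]
contact_force: [-2.1, 2.4, 6.1]
opening: 0.0264
time: 29.9
tool_pos: [0.5606, -0.0871, 0.1475]
orientation: [-1.176, 1.23, 1.176]
contact_force: [1.6, 0.9, -3.7]
opening: 0.0263
[ 0.56055704 -0.08714436  0.14750044] 0.026315114618011528 [ 1.63320797  0.89591805 -3.71869074]
```

```bash
python3 -m creep '{"hand":[-1,-1,-1,-1,-1,-1,-1,-1,-1,-1],"linear":[[0.007,-0.018,0],[0.015,-0.036,0],[0.022,-0.054,0],[0.027,-0.066,0],[0.0295,-0.074,0],[0.0295,-0.074,0],[0.0295,-0.074,0],[0.0295,-0.074,-0.01],[0.0295,-0.074,-0.02],[0.0295,-0.074,-0.025]],"roll":[0,0,0,0,0,0,0,0,0,0]}'; python3 - <<'E'
from h import *
o=get_obs(); print(o['tool_pos'],o['opening'],o['contact_force']); snap(13,'side'); crop(13,'side',300,200,480,350,4)
E
```

```text
time: 30.9
tool_pos: [0.5888, -0.1597, 0.1209]
orientation: [-1.174, 1.232, 1.177]
contact_force: [-0.3, -0.7, -3.6]
opening: 0.0264
[ 0.58878442 -0.15968295  0.12085332] 0.02638063880672558 [-0.26799079 -0.68984176 -3.57997392]
```

View pics/side13_c300.png

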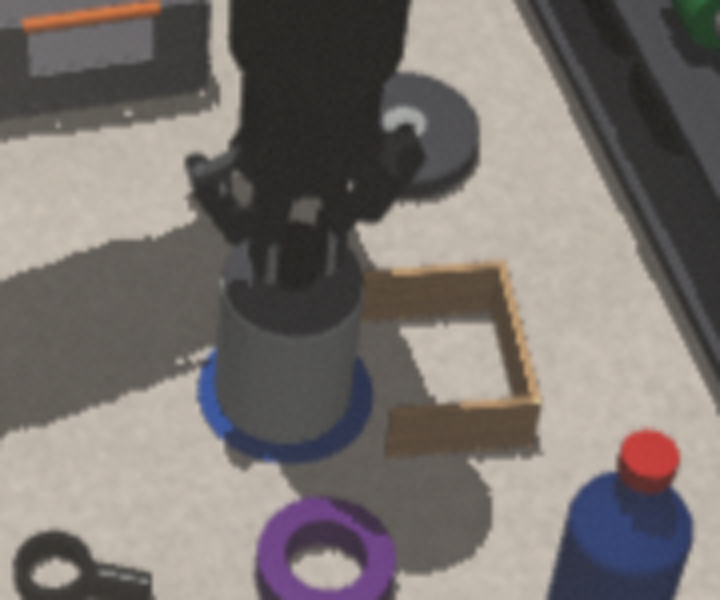

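The canister is centred over the circle with equal blue margins left and right. I'll lower the last 5 mm, release and lift.

```bash
python3 -m creep '{"hand":[-1,-1,-1,-0.6,-0.2,0,0,0,0,0],"linear":[[0,0,-0.003],[0,0,-0.005],[0,0,-0.005],[0,0,-0.005],[0,0,-0.005],[0,0,-0.005],[0,0,-0.005],[0,0,0.03],[0,0,0.07],[0,0,0.1]],"roll":[0,0,0,0,0,0,0,0,0,0]}'; python3 -m creep '{"hand":[-0.2,-0.2,-0.2,-0.2,-0.2,-0.2,-0.2,-0.2,-0.2,-0.2],"linear":[[-0.02,0.03,0],[-0.04,0.06,0],[-0.06,0.1,0],[-0.08,0.13,0],[-0.1,0.16,0],[-0.12,0.2,0],[-0.14,0.23,0],[-0.15,0.26,0],[-0.15,0.3,0],[-0.15,0.3,0]],"roll":[0,0,0,0,0,0,0,0,0,0]}'; cat > col.py <<'E'
from h import *
import sys
tag=sys.argv[1]
for n in C: snap(tag,n)
o=get_obs(); print("tool",np.round(o["tool_pos"],4),o["opening"],np.round(o["qpos"],2))
for n in C:
    p=cv2.imread(f"pics/{n}{tag}.png"); d=np.load(f"pics/{n}{tag}.npy"); P=dmap(n,d); zz=P[...,2]
    m=((p.max(2)<90)&(zz>.006)&(zz<.03)&(d>0)).astype(np.uint8); 
    m=cv2.morphologyEx(m,cv2.MORPH_CLOSE,np.ones((2,2),np.uint8))
    k,l,s,ce=cv2.connectedComponentsWithStats(m)
    for i in range(1,k):
        X=P[l==i]
        if 60<s[i,4]<450 and .33<X[:,0].mean()<.8 and -.55<X[:,1].mean()<-.1:
            vu=np.argwhere(l==i); zt=np.median(X[X[:,2]>np.percentile(X[:,2],60),2]); Y=X[X[:,2]>zt-.007][:,:2]
            c=Y.mean(0); w,V=np.linalg.eigh(np.cov((Y-c).T)); e=V[:,1]; t=(Y-c)@e
            if abs(t.max())<abs(t.min()): e=-e;t=-t
            t0,t1=np.percentile(t,[.5,99.5]); mid=c+e*(t0+t1)/2
            print(n,s[i,4],np.round(ce[i]),"mid",mid.round(4),"ztop",zt.round(4),"hdg",np.degrees(np.arctan2(e[1],e[0])).round(1),"len",(t1-t0).round(3),"wid",np.ptp((Y-c)@np.array([-e[1],e[0]])).round(3),"handle@+23:",(mid+.023*e).round(4))
E
python3 col.py 14; python3 - <<'E'
from h import *
for n in C:
    d=np.load(f"pics/{n}14.npy"); P=dmap(n,d); hsv=cv2.cvtColor(cv2.imread(f"pics/{n}14.png"),cv2.COLOR_BGR2HSV)
    for lo,hi in((.1,.118),(.137,.152)):
        m=(P[...,2]>lo)&(P[...,2]<hi)&(abs(P[...,0]-.59)<.06)&(abs(P[...,1]+.16)<.06); q=P[m]
        if len(q)>10: c,r=cv2.minEnclosingCircle((q[:,:2]*1e4).astype(np.float32)); print(n,"can",lo,np.array(c)/1e4,r/1e4)
    m=cv2.inRange(hsv,(105,120,40),(125,255,255))>0; m&=(abs(P[...,2])<.01)&(abs(P[...,0]-.58)<.1)&(abs(P[...,1]+.17)<.11)
    q=P[m]; h=cv2.convexHull((q[:,:2]*1e4).astype(np.float32))[:,0]; c,r=cv2.minEnclosingCircle(h); print("spot",np.array(c)/1e4,r/1e4)
E
```

```text
time: 31.95
tool_pos: [0.5903, -0.1605, 0.2249]
orientation: [-1.177, 1.23, 1.174]
contact_force: [0.8, 0.0, 0.2]
opening: 0.0432
time: 32.95
tool_pos: [0.44, 0.1432, 0.2231]
orientation: [-1.178, 1.227, 1.177]
contact_force: [-0.5, -0.6, 0.3]
opening: 0.0343
tool [0.4396 0.1406 0.2226] 0.03392639875558115 [ 0.74  0.01 -0.45  0.   -1.11 -0.78]
side 270 [412. 278.] mid [ 0.5034 -0.5752] ztop 0.0269 hdg -115.8 len 1.005 wid 0.102 handle@+23: [ 0.4934 -0.5959]
side 216 [372. 305.] mid [ 0.4921 -0.412 ] ztop 0.0238 hdg -109.8 len 0.509 wid 0.075 handle@+23: [ 0.4843 -0.4336]
side 215 [416. 309.] mid [ 0.6789 -0.2266] ztop 0.0222 hdg -6.5 len 0.083 wid 0.007 handle@+23: [ 0.7017 -0.2292]
side 113 [383. 335.] mid [ 0.5849 -0.2815] ztop 0.0218 hdg 130.6 len 0.046 wid 0.022 handle@+23: [ 0.5699 -0.2641]
side 322 [320. 345.] mid [ 0.4359 -0.2679] ztop 0.02 hdg -26.3 len 0.074 wid 0.045 handle@+23: [ 0.4565 -0.2781]
side 169 [381. 354.] mid [ 0.5574 -0.3242] ztop 0.0192 hdg -27.9 len 0.069 wid 0.034 handle@+23: [ 0.5777 -0.3349]
side 168 [451. 363.] mid [ 0.4889 -0.6953] ztop 0.024 hdg -123.7 
[... 372 characters left out ...]
3: [ 0.7284 -0.1632]
top 170 [437. 206.] mid [ 0.6195 -0.3919] ztop 0.0207 hdg -3.8 len 0.073 wid 0.045 handle@+23: [ 0.6425 -0.3935]
top 153 [441. 263.] mid [ 0.4559 -0.394 ] ztop 0.0209 hdg 82.3 len 0.077 wid 0.039 handle@+23: [ 0.459  -0.3712]
top 138 [395. 273.] mid [ 0.4341 -0.2666] ztop 0.021 hdg -28.7 len 0.073 wid 0.042 handle@+23: [ 0.4543 -0.2776]
side can 0.1 [ 0.58694512 -0.1578251 ] 0.0443414306640625
side can 0.137 [ 0.58776382 -0.15815901] 0.016965310668945313
spot [ 0.58827275 -0.15617532] 0.05272298583984375
top can 0.1 [ 0.58931309 -0.15975371] 0.04160490112304688
top can 0.137 [ 0.58903315 -0.16032452] 0.013431231689453125
spot [ 0.58872871 -0.15945834] 0.05233892822265625
```

View pics/top14.png

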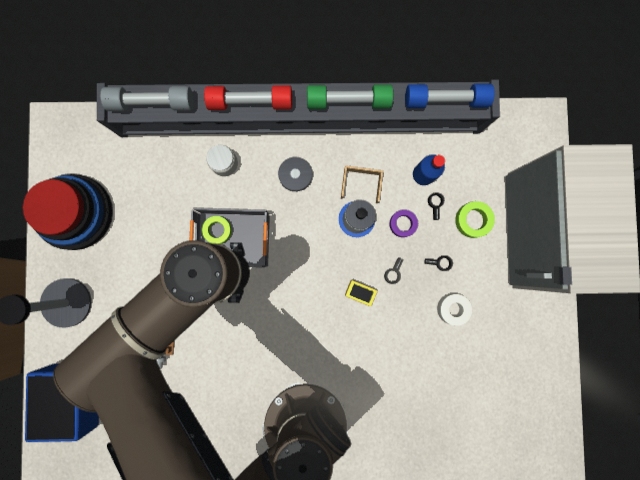

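Collar 1 has been knocked 3 cm and is now at (.6195,-.392). The canister is on the circle centre: top view puts the can at (.589,-.160) and the spot at (.589,-.160). Before packing, I'll check the gripper's linkage profile against the tray walls.

```bash
python3 - <<'E'
from h import *
for tag,tp in((5,(.39,.204,.09)),(8,(.6445,-.171,.1445)),(11,(.5355,.248,.128))):
    P=dmap("side",np.load(f"pics/side{tag}.npy")); Q=P-np.array(tp); 
    a=np.radians(-2.5); dx=Q[...,0]*np.cos(a)+Q[...,1]*np.sin(a)
    m=(abs(Q[...,1])<.035)&(Q[...,2]>-.01)&(Q[...,2]<.2)&(abs(dx)<.1)
    for lo in range(-80,80,8):
        k=m&(dx*1000>=lo)&(dx*1000<lo+8); z=Q[k][:,2]
        print(tag,lo, k.sum(), (z.min()*1000).round() if k.sum() else None,(np.percentile(z,10)*1000).round() if k.sum() else None)
E
```

```text
5 -80 0 None None
5 -72 10 93.0 93.0
5 -64 42 78.0 83.0
5 -56 53 58.0 68.0
5 -48 73 44.0 56.0
5 -40 117 40.0 55.0
5 -32 140 9.0 27.0
5 -24 150 3.0 23.0
5 -16 66 57.0 79.0
5 -8 51 76.0 81.0
5 0 50 68.0 79.0
5 8 94 -2.0 23.0
5 16 138 4.0 22.0
5 24 109 7.0 41.0
5 32 86 45.0 53.0
5 40 74 47.0 55.0
5 48 47 57.0 73.0
5 56 34 74.0 88.0
5 64 1 94.0 94.0
5 72 0 None None
8 -80 0 None None
8 -72 15 94.0 100.0
8 -64 60 68.0 82.0
8 -56 78 50.0 58.0
8 -48 81 49.0 56.0
8 -40 204 14.0 45.0
8 -32 245 7.0 32.0
8 -24 166 9.0 57.0
8 -16 73 73.0 95.0
8 -8 35 76.0 80.0
8 0 42 76.0 83.0
8 8 61 73.0 80.0
8 16 121 5.0 18.0
8 24 112 10.0 23.0
8 32 60 13.0 33.0
8 40 89 47.0 54.0
8 48 99 52.0 62.0
8 56 62 71.0 84.0
8 64 11 101.0 103.0
8 72 0 None None
11 -80 0 None None
11 -72 7 90.0 92.0
11 -64 34 72.0 82.0
11 -56 45 64.0 70.0
11 -48 80 49.0 59.0
11 -40 145 44.0 57.0
11 -32 123 13.0 51.0
11 -24 171 3.0 23.0
11 -16 113 -9.0 7.0
11 -8 107 -10.0 1.0
11 0 131 -10.0 5.0
11 8 133 -7.0 14.0
11 16 120 -2.0 19.0
11 24 117 -8.0 9.0
11 32 120 -10.0 4.0
11 40 99 -8.0 0.0
11 48 101 -7.0 6.0
11 56 64 -9.0 1.0
11 64 12 -5.0 -0.0
11 72 0 None None
```

The linkage spreads to about ±66 mm, so with the jaws along tray y I must stay within |y| of about 38 mm while low. My packing plan is:
- Put collar 2 down flat and nudge it to the right wall.
- Lay collar 3 beside it.
- Lay collar 1 flat on top of the pair. Its top will be about 50 mm high, well below the 92 mm walls.

Going to collar 2 first.

```bash
python3 -m creep '{"hand":[-0.2,-0.2,-0.2,-0.2,-0.2,-0.2,-0.2,-0.2,-0.2,-0.2],"linear":[[0,-0.03,0],[0,-0.075,0],[0,-0.12,0],[0,-0.165,0],[0.005,-0.21,0],[0.01,-0.255,0],[0.015,-0.3,0],[0.018,-0.345,0],[0.02,-0.39,0],[0.02,-0.435,0]],"roll":[0,-1,-2,-3,-4,-5,-5,-5,-5,-5]}';python3 -m creep '{"hand":[-0.2,-0.2,-0.2,-0.2,-0.2,-0.2,-0.2,-0.2,-0.2,-0.2],"linear":[[0,-0.03,0],[0,-0.06,-0.02],[0,-0.08,-0.06],[0,-0.08,-0.1],[0,-0.08,-0.12],[0,-0.08,-0.13],[0,-0.08,-0.13],[0,-0.08,-0.13],[0,-0.08,-0.13],[0,-0.08,-0.13]],"roll":[0,0,0,0,0,0,0,0,0,0]}';python3 - <<'E'
from h import *
o=get_obs(); print(o['tool_pos'],o['opening']); snap(15,'side'); crop(15,'side',270,300,430,420,5)
E
```

```text
time: 34.05
tool_pos: [0.4588, -0.2983, 0.2225]
orientation: [-1.109, 1.27, 1.109]
contact_force: [1.1, -0.1, 0.6]
opening: 0.0344
time: 35.05
tool_pos: [0.4605, -0.3755, 0.094]
orientation: [-1.112, 1.268, 1.109]
contact_force: [0.1, 0.6, -0.0]
opening: 0.0342
[ 0.4605041  -0.3755054   0.09396089] 0.03420051012356559
```

View pics/side15_c270.png

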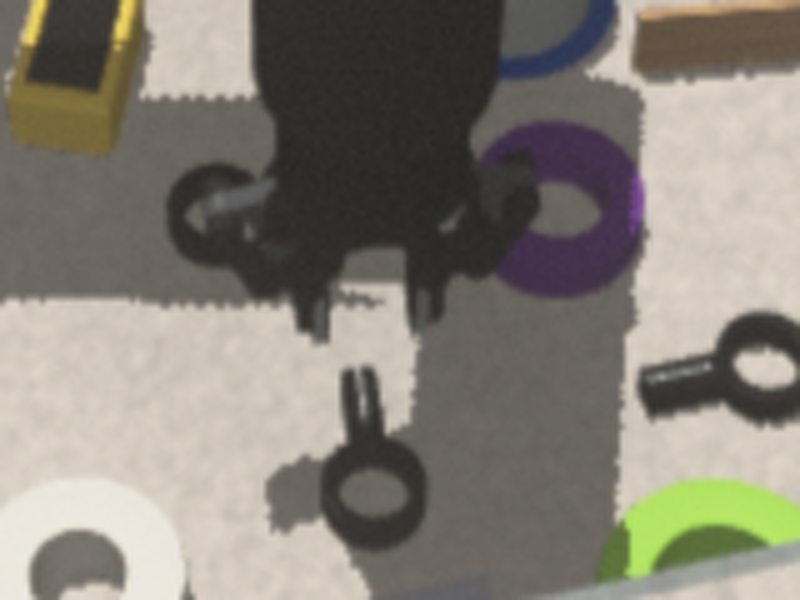

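```bash
python3 -m creep '{"hand":[-0.2,-0.2,-0.2,-0.2,-0.5,-1,-1,-1,-1,-1],"linear":[[-0.001,0,-0.03],[-0.001,0,-0.06],[-0.001,0,-0.08],[-0.001,0,-0.086],[-0.001,0,-0.086],[-0.001,0,-0.086],[-0.001,0,-0.086],[-0.001,0,-0.086],[-0.001,0,-0.086],[-0.001,0,-0.086]],"roll":[0,0,0,0,0,0,0,0,0,0]}';python3 -m creep '{"hand":[-1,-1,-1,-1,-1,-1,-1,-1,-1,-1],"linear":[[0,0,0.02],[0,0,0.05],[0,0,0.09],[0,0,0.13],[0,0,0.17],[0,0,0.2],[0,0,0.2],[0,0,0.2],[0,0,0.2],[0,0,0.2]],"roll":[0,0,0,0,0,0,0,0,0,0]}';python3 - <<'E'
from h import *
o=get_obs(); print(o['tool_pos'],o['opening']); snap(16,'side'); crop(16,'side',270,220,430,340,5)
E
```

```text
time: 36.1
tool_pos: [0.4591, -0.3755, 0.0073]
orientation: [-1.111, 1.269, 1.11]
contact_force: [-0.1, 1.8, 5.6]
opening: 0.0143
time: 37.1
tool_pos: [0.458, -0.3749, 0.2051]
orientation: [-1.108, 1.27, 1.112]
contact_force: [-0.1, -0.3, -1.2]
opening: 0.0138
[ 0.45802491 -0.37494549  0.20509251] 0.013820852556113978
```

View pics/side16_c270.png

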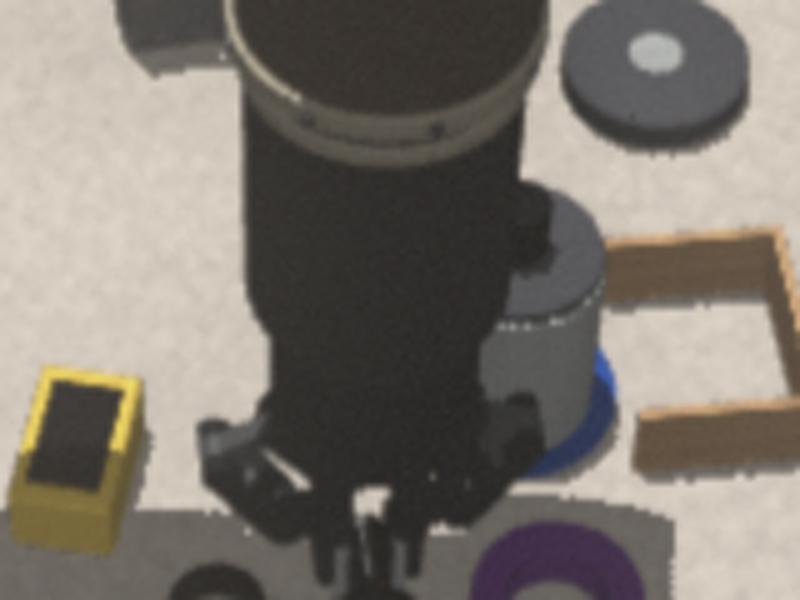

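Held. I'll carry it to the tray, turning -85°.

```bash
python3 -m creep '{"hand":[-1,-1,-1,-1,-1,-1,-1,-1,-1,-1],"linear":[[0.005,0.02,0],[0.012,0.06,0],[0.02,0.1,0],[0.027,0.14,0],[0.035,0.18,0],[0.042,0.22,0],[0.05,0.26,0],[0.057,0.3,0],[0.065,0.34,0],[0.07,0.38,0]],"roll":[0,-4,-9,-15,-21,-27,-33,-39,-45,-51]}';python3 -m creep '{"hand":[-1,-1,-1,-1,-1,-1,-1,-1,-1,-1],"linear":[[0.005,0.035,0],[0.011,0.07,0],[0.017,0.11,0],[0.021,0.14,0],[0.021,0.155,0],[0.021,0.155,0],[0.021,0.155,0],[0.021,0.155,-0.02],[0.021,0.155,-0.05],[0.021,0.155,-0.07]],"roll":[-6,-13,-20,-27,-34,-34,-34,-34,-34,-34]}';python3 - <<'E'
from h import *
o=get_obs(); print(o['tool_pos'],o['opening'],o['contact_force']); snap(17,'side'); crop(17,'side',250,120,410,240,5)
E
```

```text
time: 38.15
tool_pos: [0.5287, 0.0064, 0.2059]
orientation: [-0.426, 1.53, 0.426]
contact_force: [1.5, 0.8, -1.8]
opening: 0.0141
time: 39.15
tool_pos: [0.5489, 0.1582, 0.1348]
orientation: [0.035, 1.572, -0.036]
contact_force: [-0.3, -0.8, -0.9]
opening: 0.014
[0.54891923 0.15821018 0.13484087] 0.014034861088400737 [-0.26568311 -0.75259225 -0.85012874]
```

View pics/side17_c250.png

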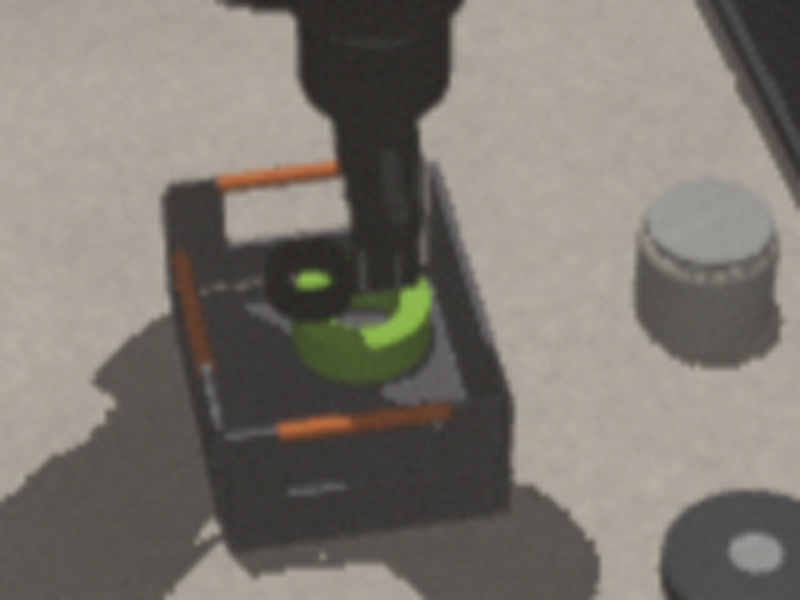

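```bash
python3 - <<'E'
from h import *
o=np.array([.533,.199]);a=np.radians(-2.7);ex=np.array([np.cos(a),np.sin(a)]);ey=np.array([-ex[1],ex[0]])
for n,t in(("top",14),("side",14),("side",17)):
    d=np.load(f"pics/{n}{t}.npy"); P=dmap(n,d); hsv=cv2.cvtColor(cv2.imread(f"pics/{n}{t}.png"),cv2.COLOR_BGR2HSV)
    m=cv2.inRange(hsv,(30,120,50),(45,255,255))>0; m&=(P[...,2]>.032)&(P[...,2]<.045)&(P[...,1]>.05)
    q=P[m][:,:2]; 
    if len(q)<20: continue
    c,r=cv2.minEnclosingCircle((q*1e4).astype(np.float32)); c=np.array(c)/1e4; print(n,t,c,r/1e4,np.median(P[m][:,2]),"tray:",(c-o)@ex,(c-o)@ey, "min y tray",((q-o)@ey).min(),"x rng",((q-o)@ex).min(),((q-o)@ex).max())
E
```

```text
top 14 [0.56069214 0.24241628] 0.04001562805175781 0.03735493177570095 tray: 0.02561620988467239 0.044672565040952655 min y tray 0.004922172480830954 x rng -0.011083031017500397 0.06368527226078542
side 14 [0.55918408 0.24342358] 0.042267184448242186 0.03677199322511297 tray: 0.024062377056883646 0.045607707421097224 min y tray 0.003370742451691535 x rng -0.01573928283292722 0.06155583470333903
side 17 [0.55812075 0.23917979] 0.040319174194335936 0.03734381093105538 tray: 0.023200137708420793 0.0413185300343944 min y tray 0.002105410151319748 x rng -0.011972575809739188 0.06298861591107406
```

```bash
python3 -m creep '{"hand":[-1,-1,-1,-1,-1,-1,-1,-1,-1,-1],"linear":[[0,0.003,-0.02],[0,0.003,-0.05],[0,0.003,-0.07],[0,0.003,-0.09],[0,0.003,-0.1],[0,0.003,-0.108],[0,0.003,-0.113],[0,0.003,-0.113],[0,0.003,-0.113],[0,0.003,-0.113]],"roll":[0,0,0,0,0,0,0,0,0,0]}';python3 -m creep '{"hand":[-0.8,-0.6,-0.5,-0.5,-0.5,-0.5,-0.5,-0.5,-0.5,-0.5],"linear":[[0,0,0],[0,0,0],[0,0,0],[0,0,0],[0,0,0.02],[0,0,0.05],[0,0,0.08],[0,0.01,0.1],[0,0.04,0.1],[0,0.04,0.1]],"roll":[0,0,0,0,0,0,0,0,0,0]}';python3 - <<'E'
from h import *
o=get_obs(); print(o['tool_pos'],o['opening'],o['contact_force']); snap(18,'side'); crop(18,'side',250,120,410,240,5)
E
```

```text
time: 40.2
tool_pos: [0.5502, 0.163, 0.0243]
orientation: [0.037, 1.569, -0.036]
contact_force: [-0.3, 0.8, -1.2]
opening: 0.0141
time: 41.2
tool_pos: [0.5506, 0.2053, 0.1247]
orientation: [0.037, 1.568, -0.034]
contact_force: [-0.5, 0.1, -0.4]
opening: 0.0211
[0.55055628 0.20525056 0.12466777] 0.02108418654260043 [-0.47282059  0.08716013 -0.38703152]
```

View pics/side18_c250.png

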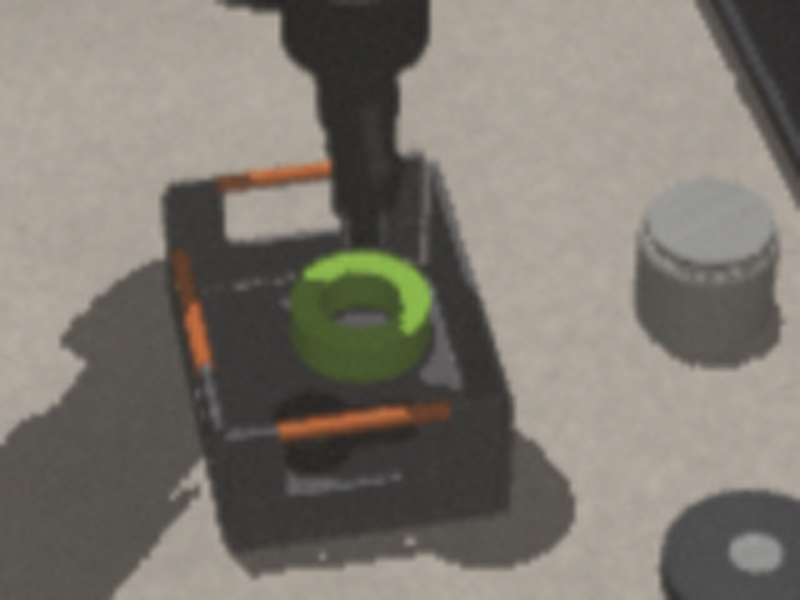

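The collar lies flat at about tray y -35 (seen through the right wall's slot). With the fingers shut, I'll nudge its coil toward the right wall.

```bash
python3 -m creep '{"hand":[-1,-1,-1,-1,-1,-1,-1,-1,-1,-1],"linear":[[-0.015,0.005,0],[-0.032,0.007,0],[-0.032,0.007,0],[-0.032,0.007,-0.03],[-0.032,0.007,-0.06],[-0.032,0.007,-0.08],[-0.032,0.007,-0.095],[-0.032,0.007,-0.106],[-0.032,0.007,-0.106],[-0.032,0.007,-0.106]],"roll":[0,0,0,0,0,0,0,0,0,0]}';python3 -m creep '{"hand":[-1,-1,-1,-1,-1,-1,-1,-1,-1,-1],"linear":[[0,-0.005,0],[0,-0.01,0],[0,-0.015,0],[0,-0.02,0],[-0.001,-0.025,0],[-0.001,-0.03,0],[-0.001,-0.035,0],[-0.001,-0.039,0],[-0.001,-0.039,0],[-0.001,-0.035,0]],"roll":[0,0,0,0,0,0,0,0,0,0]}';python3 -m creep '{"hand":[-1,-1,-1,-1,-1,-1,-0.5,-0.2,-0.2,-0.2],"linear":[[0,0,0.03],[0,0,0.06],[0,0,0.1],[0,0,0.15],[0,0,0.19],[0,-0.03,0.19],[0,-0.07,0.19],[-0.01,-0.11,0.19],[-0.02,-0.15,0.19],[-0.03,-0.19,0.19]],"roll":[0,0,0,0,0,0,-5,-10,-15,-20]}';python3 col.py 19;python3 - <<'E'
from h import *
crop(19,'side',250,120,410,240,5);crop(19,'top',160,180,320,300,5)
E
```

```text
time: 42.25
tool_pos: [0.5179, 0.2097, 0.0178]
orientation: [0.036, 1.57, -0.036]
contact_force: [0.4, 0.0, 0.9]
opening: 0.0001
time: 43.25
tool_pos: [0.5166, 0.1742, 0.0174]
orientation: [0.037, 1.571, -0.037]
contact_force: [0.2, 0.2, 0.4]
opening: 0.0003
time: 44.25
tool_pos: [0.4861, -0.0164, 0.2075]
orientation: [0.312, 1.548, -0.312]
contact_force: [0.7, -0.1, 0.1]
opening: 0.0346
tool [ 0.4851 -0.0183  0.2076] 0.034134815290693794 [ 0.37  0.06 -0.43 -0.   -1.08 -2.34]
side 261 [412. 278.] mid [ 0.5022 -0.5757] ztop 0.0252 hdg -115.7 len 1.003 wid 0.102 handle@+23: [ 0.4922 -0.5965]
side 212 [370. 305.] mid [ 0.57   -0.1888] ztop 0.0227 hdg -32.7 len 0.073 wid 0.033 handle@+23: [ 0.5894 -0.2013]
side 228 [416. 309.] mid [ 0.6804 -0.2268] ztop 0.0221 hdg -8.1 len 0.083 wid 0.007 handle@+23: [ 0.7032 -0.23  ]
side 110 [382. 335.] mid [ 0.469  -0.5578] ztop 0.0227 hdg -112.7 len 0.616 wid 0.044 handle@+23: [ 0.4601 -0.579 ]
side 340 [320. 345.] mid [ 0.3664 -0.6066] ztop 0.0199 hdg -101.4 len 0.745 wid 0.073 handle@+23: [ 0.3619 -0.6291]
side 164 [380. 354.] mid [ 0.4669 -0.5363] ztop 0.0196 hdg -111.5 len 0.494 wid 0.065 handle@+23: [ 0.4585 -0.5577]
side 170 [450. 362.] mid [ 0.5744 -0.5665] ztop 0.0235 hdg -123.6 len 0.476 wid 0.06 handle@+23: [ 0.5616 -0.5856]
side 363 [417. 375.] mid [ 0.4767 -0.6296] ztop 0.0196 hdg -121.9 len 0.618 wid 0.07 handle@+23: [ 0.4646 -0.6491]
top 65 [365. 173.] mid [ 0.7232 -0.1842] ztop 0.0164 hdg 75.6 len 0.093 wid 0.022 handle@+23: [ 0.7289 -0.1619]
top 165 [437. 206.] mid [ 0.5819 -0.3347] ztop 0.021 hdg 123.1 len 0.199 wid 0.077 handle@+23: [ 0.5693 -0.3154]
top 135 [395. 273.] mid [ 0.4344 -0.2667] ztop 0.0211 hdg -28.0 len 0.073 wid 0.042 handle@+23: [ 0.4547 -0.2776]
```

View pics/side19_c250.png

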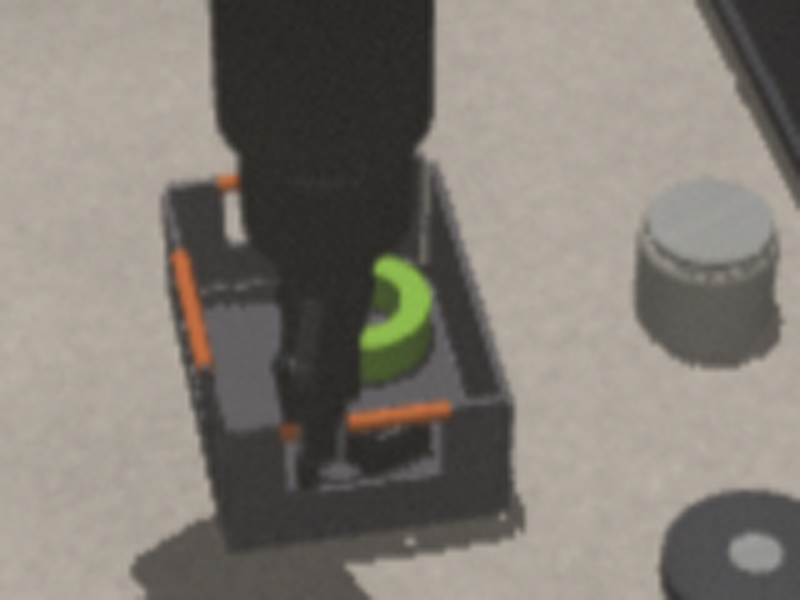

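View pics/top19_c160.png

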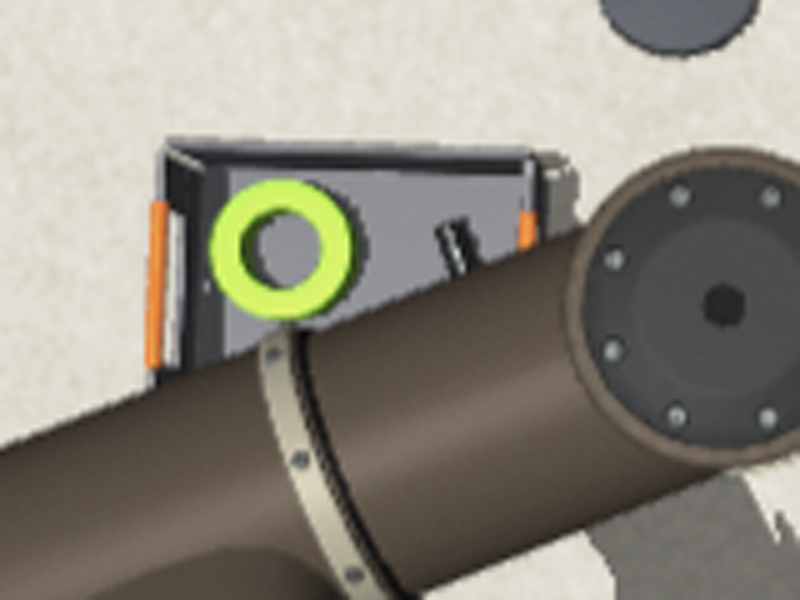

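```bash
python3 -m creep '{"hand":[-0.2,-0.2,-0.2,-0.2,-0.2,-0.2,-0.2,-0.2,-0.2,-0.2],"linear":[[-0.005,-0.04,0],[-0.01,-0.08,0],[-0.016,-0.12,0],[-0.022,-0.16,0],[-0.028,-0.2,0],[-0.033,-0.24,-0.02],[-0.033,-0.259,-0.06],[-0.033,-0.259,-0.1],[-0.033,-0.259,-0.117],[-0.033,-0.259,-0.117]],"roll":[-1,-2,-3,-4,-5,-5,-5,-5,-5,-5]}';python3 - <<'E'
from h import *
from scipy.spatial.transform import Rotation as Ro
for n in C: snap(20,n)
crop(20,'side',270,280,430,400,5);crop(20,'top',160,180,320,300,5)
o=get_obs(); print(o["tool_pos"]); R=Ro.from_rotvec(o["orientation"]).as_matrix(); print(np.degrees(np.arctan2(R[1,1],R[0,1])))
E
```

```text
time: 45.35
tool_pos: [0.4521, -0.2736, 0.0876]
orientation: [0.379, 1.543, -0.379]
contact_force: [-0.2, -0.5, 0.3]
opening: 0.0343
[ 0.45442236 -0.27412748  0.09088999]
62.420860479896064
```

View pics/side20_c270.png

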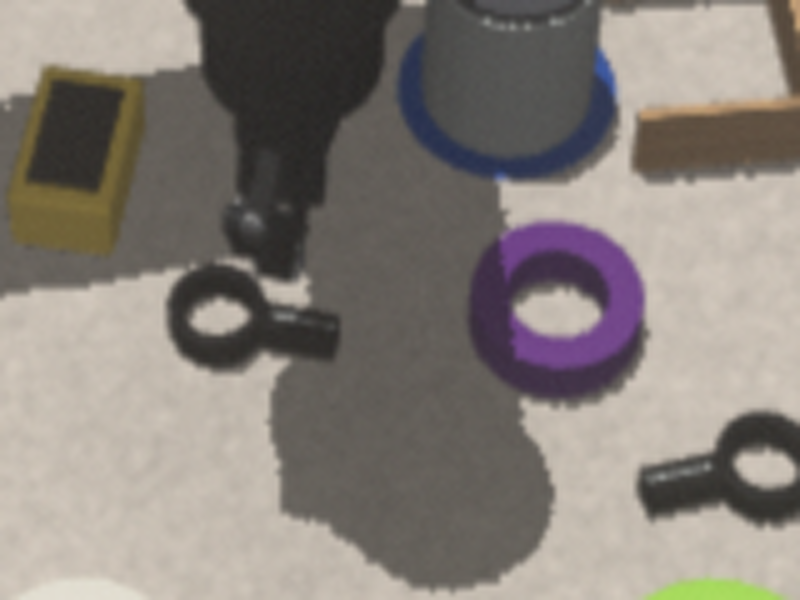

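View pics/top20_c160.png

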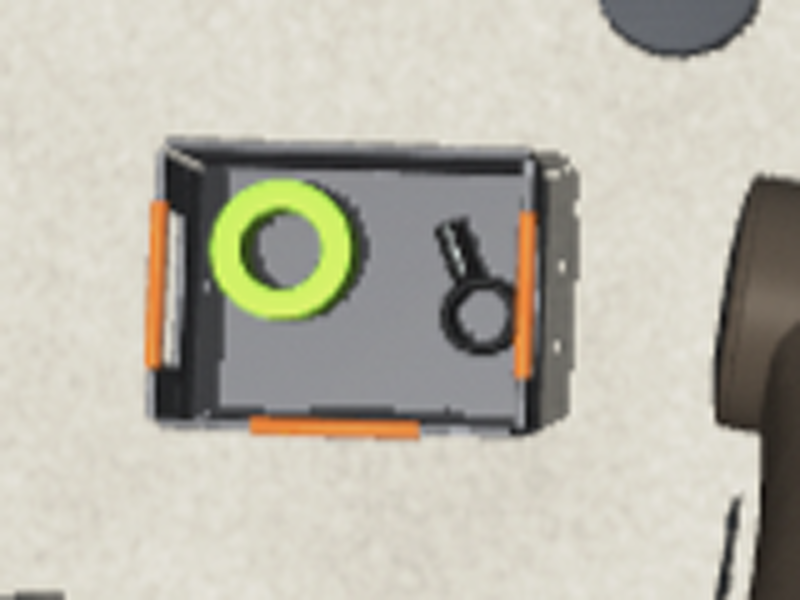

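```bash
python3 - <<'E'
from h import *
o=np.array([.533,.199]);a=np.radians(-2.7);ex=np.array([np.cos(a),np.sin(a)]);ey=np.array([-ex[1],ex[0]])
for nm,u,v in(("coil",480,316),("tip",448,222),("tipL",436,228),("tipR",464,218),("ring",284,250),("coilL",440,316)):
    q=plane("top",160+u/5,180+v/5,.03)[:2]; print(nm,((q-o)@ex*1000).round(),((q-o)@ey*1000).round())
E
```

```text
coil -10.0 -69.0
tip 43.0 -49.0
tipL 39.0 -42.0
tipR 46.0 -58.0
ring 24.0 43.0
coilL -11.0 -47.0
```

```bash
python3 -m creep '{"hand":[-0.2,-0.2,-0.2,-0.2,-0.5,-1,-1,-1,-1,-1],"linear":[[0,0,-0.03],[0,0,-0.06],[0,0,-0.075],[0,0,-0.082],[0,0,-0.082],[0,0,-0.082],[0,0,-0.082],[0,0,-0.082],[0,0,-0.082],[0,0,-0.082]],"roll":[0,0,0,0,0,0,0,0,0,0]}';python3 -m creep '{"hand":[-1,-1,-1,-1,-1,-1,-1,-1,-1,-1],"linear":[[0,0,0.02],[0,0,0.05],[0,0,0.09],[0,0,0.13],[0,0,0.17],[0,0,0.2],[0,0,0.2],[0,0,0.2],[0,0,0.2],[0,0,0.2]],"roll":[0,0,0,0,0,0,0,0,0,0]}';python3 - <<'E'
from h import *
o=get_obs(); print(o['tool_pos'],o['opening']); snap(21,'side'); crop(21,'side',250,200,430,350,4)
E
```

```text
time: 46.45
tool_pos: [0.4548, -0.2745, 0.0098]
orientation: [0.378, 1.535, -0.378]
contact_force: [-0.2, 3.0, 7.3]
opening: 0.0143
time: 47.45
tool_pos: [0.453, -0.2741, 0.2072]
orientation: [0.379, 1.54, -0.378]
contact_force: [-0.2, 0.6, -0.8]
opening: 0.0141
[ 0.45296174 -0.27409538  0.20719338] 0.014110814169984017
```

View pics/side21_c250.png

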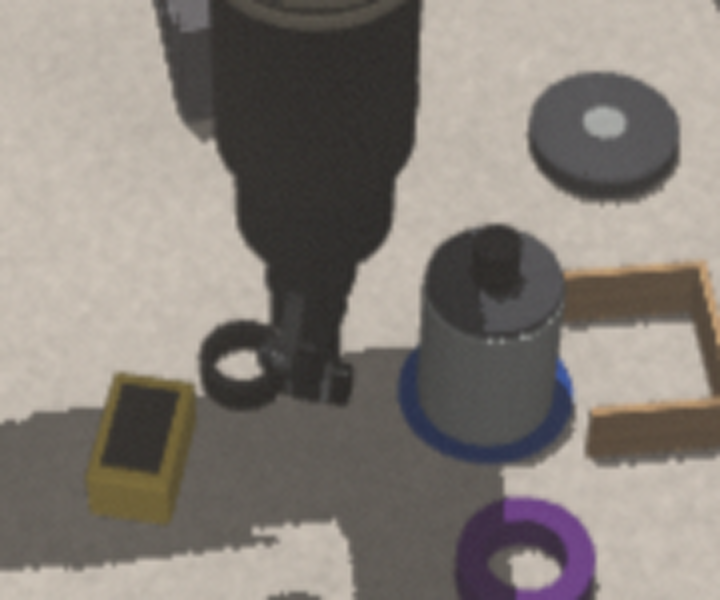

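```bash
python3 -m creep '{"hand":[-1,-1,-1,-1,-1,-1,-1,-1,-1,-1],"linear":[[0.005,0.02,0],[0.012,0.06,0],[0.02,0.1,0],[0.03,0.145,0],[0.04,0.19,0],[0.05,0.235,0],[0.06,0.28,0],[0.068,0.325,0],[0.076,0.37,0],[0.083,0.41,0]],"roll":[0,3,6,9,12,15,18,21,24,25]}';python3 -m creep '{"hand":[-1,-1,-1,-1,-1,-1,-1,-1,-1,-1],"linear":[[0.005,0.03,0],[0.005,0.041,0],[0.005,0.041,0],[0.005,0.041,-0.03],[0.005,0.041,-0.06],[0.005,0.041,-0.09],[0.005,0.041,-0.12],[0.005,0.041,-0.13],[0.005,0.041,-0.13],[0.005,0.041,-0.13]],"roll":[0,0,0,0,0,0,0,0,0,0]}';python3 - <<'E'
from h import *
o=get_obs(); print(o['tool_pos'],o['opening'],o['contact_force']); snap(22,'side'); crop(22,'side',250,120,410,240,5)
E
```

```text
time: 48.5
tool_pos: [0.5366, 0.1378, 0.2077]
orientation: [0.034, 1.572, -0.035]
contact_force: [0.8, 0.1, -0.5]
opening: 0.0142
time: 49.5
tool_pos: [0.5424, 0.1765, 0.0796]
orientation: [0.037, 1.569, -0.036]
contact_force: [0.8, 0.9, -0.8]
opening: 0.014
[0.54242803 0.17653378 0.07958975] 0.013987078809271846 [ 0.84211527  0.88218461 -0.83479594]
```

View pics/side22_c250.png

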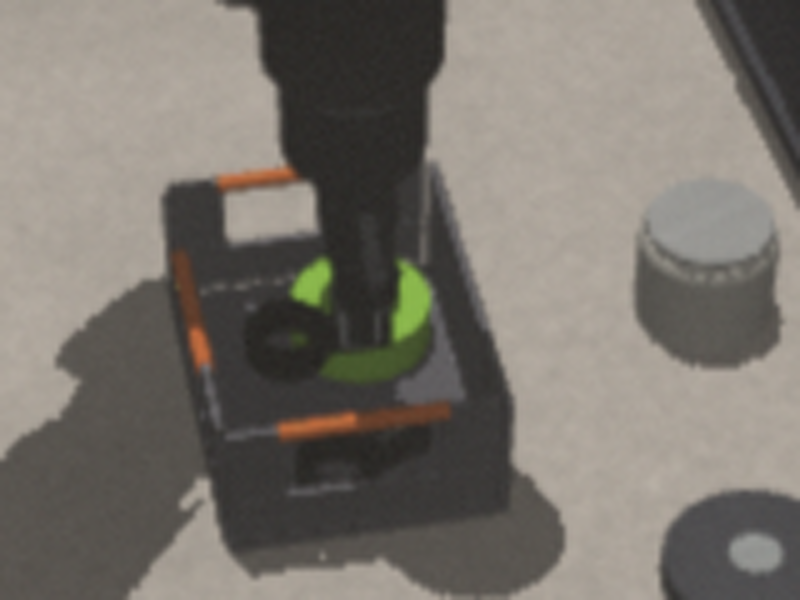

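```bash
python3 -m creep '{"hand":[-1,-1,-1,-1,-1,-1,-1,-1,-1,-1],"linear":[[0,0,-0.01],[0,0,-0.02],[0,0,-0.03],[0,0,-0.04],[0,0,-0.046],[0,0,-0.051],[0,0,-0.054],[0,0,-0.055],[0,0,-0.055],[0,0,-0.055]],"roll":[0,0,0,0,0,0,0,0,0,0]}';python3 -m creep '{"hand":[-0.8,-0.6,-0.52,-0.52,-0.52,-0.52,-0.52,-0.52,-0.52,-0.52],"linear":[[0,0,0],[0,0,0],[0,0,0],[0,0,0],[0,0,0.02],[0,0,0.05],[0,0,0.08],[0,0,0.12],[0,0,0.16],[0,0,0.18]],"roll":[0,0,0,0,0,0,0,0,0,0]}';python3 -m creep '{"hand":[-0.2,-0.2,-0.2,-0.2,-0.2,-0.2,-0.2,-0.2,-0.2,-0.2],"linear":[[0,-0.04,0],[0,-0.08,0],[0,-0.12,0],[0,-0.165,0],[0,-0.21,0],[0.005,-0.255,0],[0.01,-0.3,0],[0.015,-0.345,0],[0.02,-0.39,0],[0.025,-0.43,0]],"roll":[0,0,0,0,0,0,0,0,0,0]}';python3 col.py 23;python3 - <<'E'
from h import *
crop(23,'top',160,180,320,300,5)
E
```

```text
time: 50.55
tool_pos: [0.5419, 0.1768, 0.0238]
orientation: [0.036, 1.57, -0.036]
contact_force: [-0.5, 0.7, 0.0]
opening: 0.014
time: 51.55
tool_pos: [0.543, 0.1772, 0.2077]
orientation: [0.038, 1.566, -0.034]
contact_force: [0.8, 0.9, -0.1]
opening: 0.0205
time: 52.55
tool_pos: [0.5666, -0.2555, 0.2036]
orientation: [0.037, 1.57, -0.037]
contact_force: [1.3, 1.0, -0.0]
opening: 0.0343
tool [ 0.5665 -0.2575  0.2028] 0.03447277594917802 [-0.11  0.29 -0.15  0.   -1.13 -1.51]
side 170 [414. 279.] mid [ 0.5049 -0.5816] ztop 0.0263 hdg -116.7 len 0.995 wid 0.09 handle@+23: [ 0.4946 -0.6021]
side 227 [371. 305.] mid [ 0.5726 -0.1892] ztop 0.0235 hdg -28.6 len 0.076 wid 0.037 handle@+23: [ 0.5928 -0.2002]
side 151 [414. 310.] mid [ 0.5356 -0.4799] ztop 0.0197 hdg -117.5 len 0.61 wid 0.082 handle@+23: [ 0.5249 -0.5003]
side 173 [451. 363.] mid [ 0.5702 -0.5733] ztop 0.0236 hdg -123.7 len 0.498 wid 0.061 handle@+23: [ 0.5575 -0.5924]
side 381 [417. 375.] mid [ 0.4842 -0.616 ] ztop 0.0198 hdg -122.0 len 0.587 wid 0.07 handle@+23: [ 0.472  -0.6355]
```

View pics/top23_c160.png

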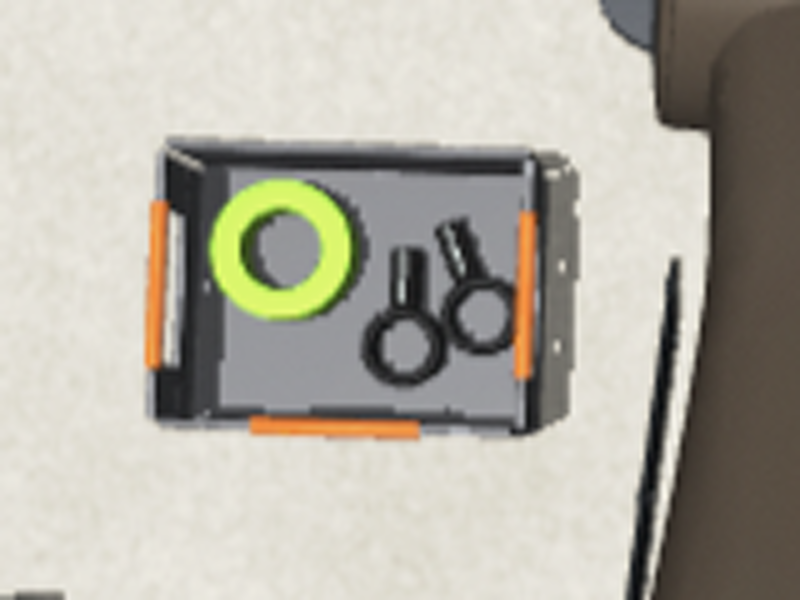

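View pics/side23.png

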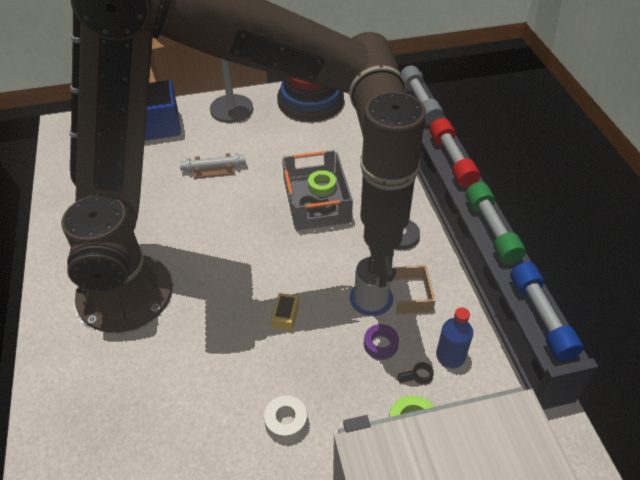

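c3 lies neatly beside c2. Collar 1 is unmoved since its knock, so I'm going to it now.

```bash
python3 -m creep '{"hand":[-0.2,-0.2,-0.2,-0.2,-0.2,-0.2,-0.2,-0.2,-0.2,-0.2],"linear":[[0.01,-0.03,0],[0.02,-0.07,0],[0.03,-0.11,0],[0.033,-0.137,0],[0.033,-0.137,-0.03],[0.033,-0.137,-0.07],[0.033,-0.137,-0.1],[0.033,-0.137,-0.115],[0.033,-0.137,-0.115],[0.033,-0.137,-0.115]],"roll":[-1,-1,-1,-1,-1,-1,-1,-1,-1,-1]}';python3 - <<'E'
from h import *
for n in C: snap(24,n)
crop(24,'side',350,300,510,420,5);crop(24,'top',380,150,500,270,5)
o=get_obs(); print(o["tool_pos"])
t=np.array(o["tool_pos"])
for z in(0.02,): print("tcp shadow px top/side at z=.02:",proj("top",[t[0],t[1],.02]),proj("side",[t[0],t[1],.02]))
E
```

```text
time: 53.65
tool_pos: [0.6006, -0.3905, 0.0898]
orientation: [0.049, 1.569, -0.05]
contact_force: [0.5, 0.8, -0.1]
opening: 0.0341
[ 0.60103978 -0.39070417  0.09084605]
tcp shadow px top/side at z=.02: [436.32274365 212.69013992] [406.73800638 374.40447077]
```

View pics/side24_c350.png

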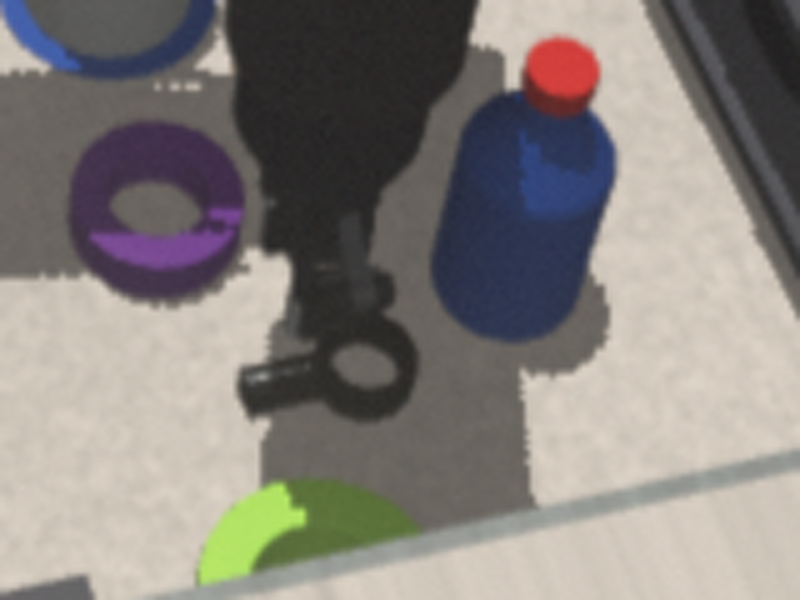

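View pics/top24_c380.png

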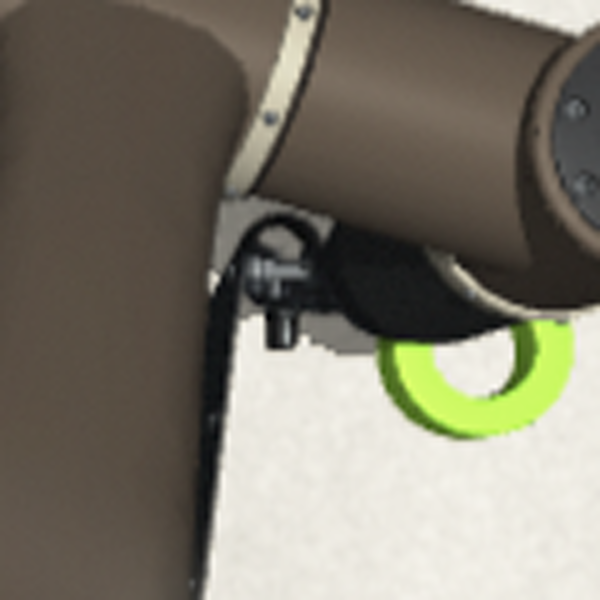

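TCP projects onto the handle at crop position (283,372). Grip and lift.

```bash
python3 -m creep '{"hand":[-0.2,-0.2,-0.2,-0.2,-0.5,-1,-1,-1,-1,-1],"linear":[[0,0,-0.03],[0,0,-0.06],[0,0,-0.075],[0,0,-0.083],[0,0,-0.083],[0,0,-0.083],[0,0,-0.083],[0,0,-0.083],[0,0,-0.083],[0,0,-0.083]],"roll":[0,0,0,0,0,0,0,0,0,0]}';python3 -m creep '{"hand":[-1,-1,-1,-1,-1,-1,-1,-1,-1,-1],"linear":[[0,0,0.02],[0,0,0.05],[0,0,0.09],[0,0,0.13],[0,0,0.17],[0,0,0.2],[0,0,0.2],[0,0,0.2],[0,0,0.2],[0,0,0.2]],"roll":[0,0,0,0,0,0,0,0,0,0]}';python3 - <<'E'
from h import *
o=get_obs(); print(o['tool_pos'],o['opening'],o['contact_force']); snap(25,'side'); crop(25,'side',330,240,510,390,4)
E
```

```text
time: 54.75
tool_pos: [0.6003, -0.3905, 0.0065]
orientation: [0.049, 1.569, -0.05]
contact_force: [-0.7, 0.8, 3.4]
opening: 0.0141
time: 55.75
tool_pos: [0.599, -0.39, 0.2037]
orientation: [0.051, 1.573, -0.049]
contact_force: [0.3, -0.1, -1.4]
opening: 0.0141
[ 0.59901201 -0.38996073  0.20374751] 0.014101902719258453 [ 0.30575852 -0.1246524  -1.44825768]
```

View pics/side25_c330.png

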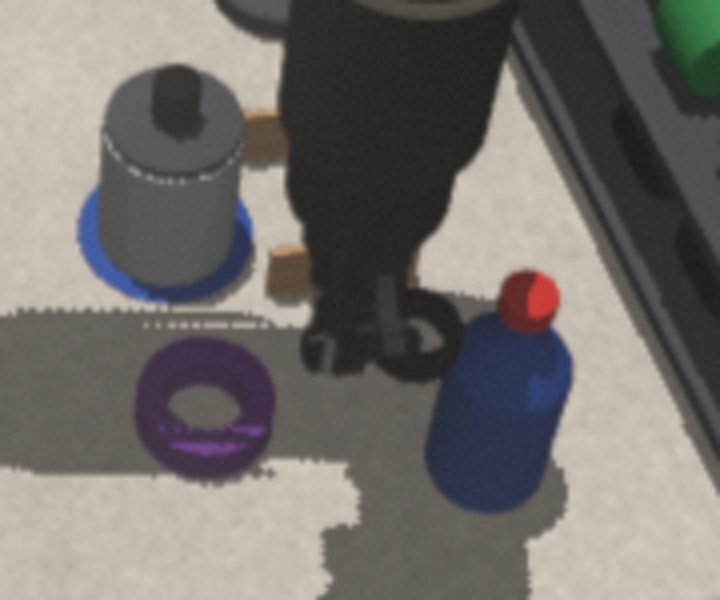

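Held level. I'll carry it over to rest on the two packed collars.

```bash
python3 -m creep '{"hand":[-1,-1,-1,-1,-1,-1,-1,-1,-1,-1],"linear":[[-0.003,0.02,0],[-0.009,0.06,0],[-0.015,0.1,0],[-0.022,0.145,0],[-0.029,0.19,0],[-0.036,0.235,0],[-0.043,0.28,0],[-0.05,0.325,0],[-0.057,0.37,0],[-0.063,0.41,0]],"roll":[0,0,0,0,1,1,1,1,1,1]}';python3 -m creep '{"hand":[-1,-1,-1,-1,-1,-1,-1,-1,-1,-1],"linear":[[-0.006,0.04,0],[-0.012,0.08,0],[-0.017,0.115,0],[-0.02,0.138,0],[-0.02,0.138,0],[-0.02,0.138,-0.03],[-0.02,0.138,-0.06],[-0.02,0.138,-0.09],[-0.02,0.138,-0.11],[-0.02,0.138,-0.11]],"roll":[0,0,0,0,0,0,0,0,0,0]}';python3 - <<'E'
from h import *
o=get_obs(); print(o['tool_pos'],o['opening'],o['contact_force']); snap(26,'side'); crop(26,'side',250,120,410,240,5)
E
```

```text
time: 56.8
tool_pos: [0.5359, 0.0216, 0.2051]
orientation: [0.036, 1.571, -0.036]
contact_force: [0.5, 0.3, -1.8]
opening: 0.0141
time: 57.8
tool_pos: [0.5147, 0.156, 0.0923]
orientation: [0.034, 1.576, -0.04]
contact_force: [0.3, -0.0, -0.5]
opening: 0.014
[0.5147299  0.15599322 0.09232846] 0.014021881239282162 [ 0.30278404 -0.03649979 -0.49261231]
```

View pics/side26_c250.png

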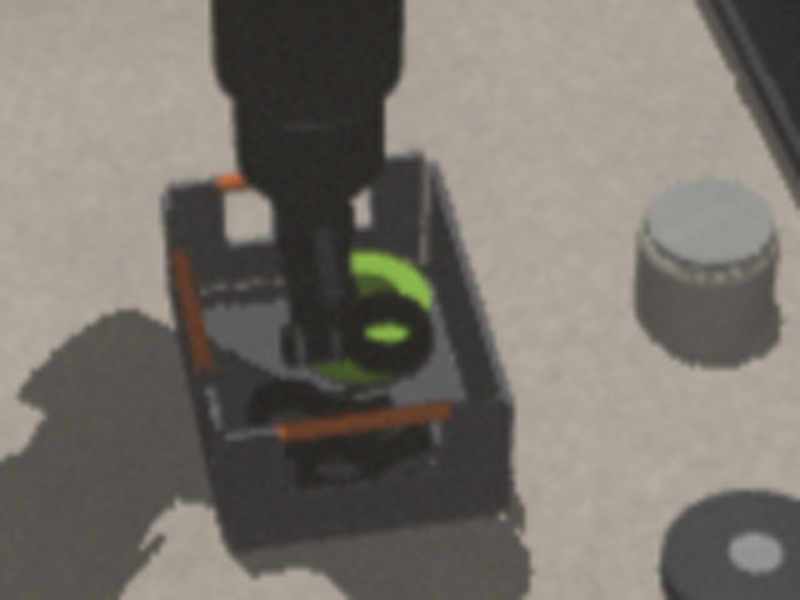

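```bash
python3 -m creep '{"hand":[-1,-1,-1,-1,-1,-1,-1,-1,-1,-1],"linear":[[0,0,-0.01],[0,0,-0.02],[0,0,-0.03],[0,0,-0.04],[0,0,-0.048],[0,0,-0.053],[0,0,-0.057],[0,0,-0.058],[0,0,-0.058],[0,0,-0.058]],"roll":[0,0,0,0,0,0,0,0,0,0]}'; python3 -m creep '{"hand":[-0.8,-0.6,-0.5,-0.5,-0.5,-0.5,-0.5,-0.5,-0.5,-0.5],"linear":[[0,0,0],[0,0,0],[0,0,0],[0,0,0],[0,0,0.02],[0,0,0.05],[0,0,0.08],[0,0,0.12],[0,0,0.16],[0,0,0.17]],"roll":[0,0,0,0,0,0,0,0,0,0]}'; python3 -m creep '{"hand":[-0.5,-0.5,-0.5,-0.5,-0.5,-0.5,-0.5,-0.5,-0.5,-0.5],"linear":[[0,-0.04,0],[0,-0.08,0],[-0.005,-0.12,0],[-0.01,-0.16,0],[-0.015,-0.2,0],[-0.02,-0.24,0],[-0.03,-0.28,0],[-0.04,-0.32,0],[-0.05,-0.36,0],[-0.05,-0.4,0]],"roll":[0,0,0,0,0,0,0,0,0,0]}';python3 - <<'E'
from h import *
for n in C: snap(27,n)
crop(27,'side',250,120,410,240,5);crop(27,'top',160,180,320,300,5)
o=np.array([.533,.199]);a=np.radians(-2.7);ex=np.array([np.cos(a),np.sin(a)]);ey=np.array([-ex[1],ex[0]])
for n in C:
    P=dmap(n,np.load(f"pics/{n}27.npy")); img=cv2.imread(f"pics/{n}27.png"); hsv=cv2.cvtColor(img,cv2.COLOR_BGR2HSV)
    X=(P[...,:2]-o)@ex; Y=(P[...,:2]-o)@ey
    m=(abs(X)<.066)&(abs(Y)<.088)&(img.max(2)<90)&(P[...,2]>.015)
    print(n,"dark in tray z pct",np.percentile(P[m][:,2],[5,50,95,99.5]).round(3))
    mm=cv2.inRange(hsv,(5,150,90),(18,255,255)); k,l,s,ce=cv2.connectedComponentsWithStats(mm)
    for i in range(1,k):
        if s[i,4]>25: print(n,"bar",np.round(np.median(P[l==i],0),4))
    for nm,lo,hi,c in(("can",.1,.118,(.589,-.16)),("knob",.137,.152,(.589,-.16))):
        m=(P[...,2]>lo)&(P[...,2]<hi)&(abs(P[...,0]-c[0])<.06)&(abs(P[...,1]-c[1])<.06); q=P[m]
        if len(q)>10: cc,r=cv2.minEnclosingCircle((q[:,:2]*1e4).astype(np.float32)); print(n,nm,np.array(cc)/1e4,r/1e4)
E
```

```text
time: 58.85
tool_pos: [0.5169, 0.1578, 0.0378]
orientation: [0.036, 1.57, -0.036]
contact_force: [1.1, -0.1, -1.0]
opening: 0.0137
time: 59.85
tool_pos: [0.5187, 0.1586, 0.2125]
orientation: [0.038, 1.564, -0.033]
contact_force: [0.2, 0.4, -1.3]
opening: 0.0213
time: 60.85
tool_pos: [0.4653, -0.2437, 0.2075]
orientation: [0.037, 1.57, -0.036]
contact_force: [2.3, 0.8, 0.8]
opening: 0.0211
side dark in tray z pct [0.016 0.029 0.034 0.036]
side bar [0.4569 0.2099 0.0909]
side can [ 0.58623003 -0.15862992] 0.0430752197265625
side knob [ 0.58789678 -0.15857307] 0.016057752990722655
top dark in tray z pct [0.018 0.031 0.052 0.054]
top bar [0.5379 0.2984 0.0914]
top bar [0.5258 0.0988 0.0908]
top bar [0.4584 0.2043 0.0908]
top can [ 0.59391133 -0.16016655] 0.04071624755859375
top knob [ 0.59219458 -0.16046174] 0.012587863159179688
```

View pics/side27_c250.png

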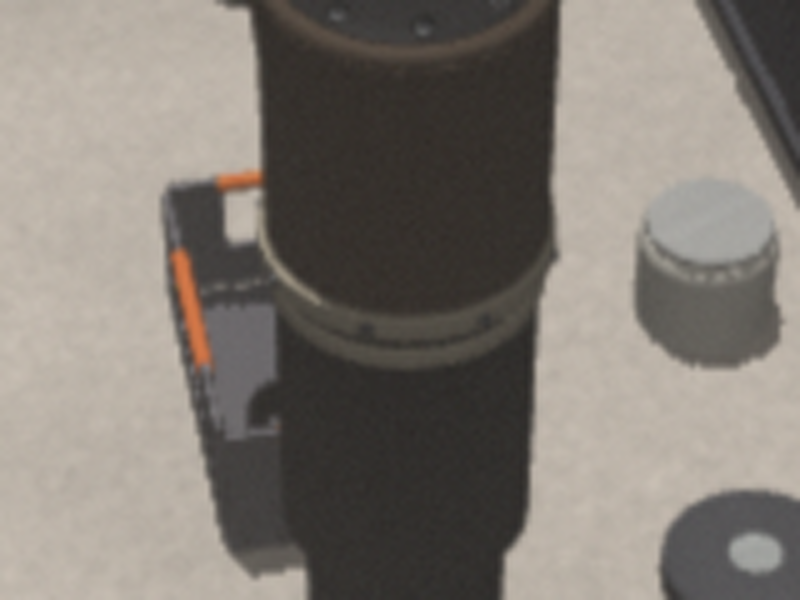

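View pics/top27_c160.png

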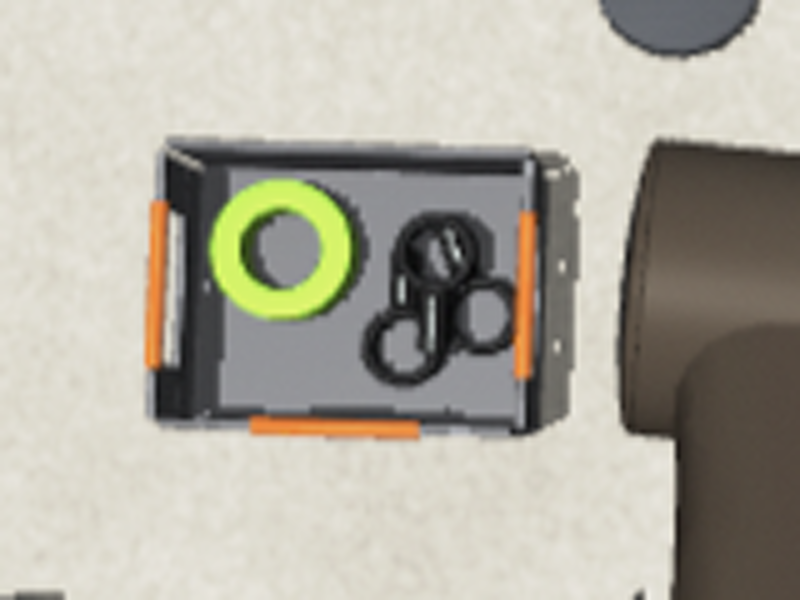

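View pics/side27.png

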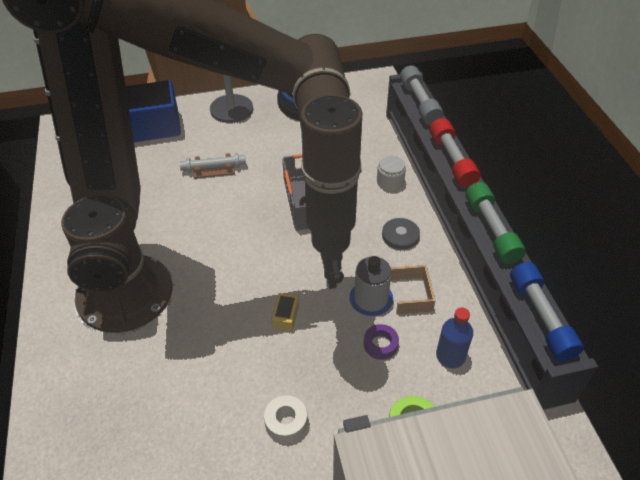

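Everything is packed: all bars are at height .091 and the top collar's upper face is at .052. I'll step the arm aside for one last unobstructed check.

```bash
python3 -m creep '{"hand":[-0.5,-0.5,-0.5,-0.5,-0.5,-0.5,-0.5,-0.5,-0.5,-0.5],"linear":[[-0.01,-0.03,0.02],[-0.02,-0.06,0.03],[-0.03,-0.1,0.03],[-0.04,-0.14,0.03],[-0.05,-0.18,0.03],[-0.06,-0.22,0.03],[-0.07,-0.24,0.03],[-0.08,-0.24,0.03],[-0.08,-0.24,0.03],[-0.08,-0.24,0.03]],"roll":[0,0,0,0,0,0,0,0,0,0]}';python3 - <<'E'
from h import *
for n in C: snap(28,n)
crop(28,'side',250,120,450,330,3)
for n in C:
    P=dmap(n,np.load(f"pics/{n}28.npy")); hsv=cv2.cvtColor(cv2.imread(f"pics/{n}28.png"),cv2.COLOR_BGR2HSV)
    for nm,lo,hi in(("can",.1,.118),("knob",.137,.152)):
        m=(P[...,2]>lo)&(P[...,2]<hi)&(abs(P[...,0]-.589)<.06)&(abs(P[...,1]+.16)<.06); q=P[m]
        if len(q)>10: cc,r=cv2.minEnclosingCircle((q[:,:2]*1e4).astype(np.float32)); print(n,nm,np.array(cc)/1e4,r/1e4)
    m=cv2.inRange(hsv,(105,120,40),(125,255,255))>0; m&=(abs(P[...,2])<.01)&(abs(P[...,0]-.58)<.1)&(abs(P[...,1]+.17)<.11)
    q=P[m]; 
    if len(q): c,r=cv2.minEnclosingCircle((q[:,:2]*1e4).astype(np.float32)); print("spot",np.array(c)/1e4,r/1e4)
    a=cv2.imread(f"pics/{n}0.png").astype(int);b=cv2.imread(f"pics/{n}28.png").astype(int)
    mm=cv2.inRange(hsv,(5,150,90),(18,255,255)); k,l,s,ce=cv2.connectedComponentsWithStats(mm)
    for i in range(1,k):
        if s[i,4]>25: print(n,"bar",np.round(np.median(P[l==i],0),4))
E
```

```text
time: 61.95
tool_pos: [0.3869, -0.4815, 0.2376]
orientation: [0.036, 1.57, -0.036]
contact_force: [0.9, 0.8, 0.3]
opening: 0.0216
side can [ 0.58648335 -0.15971788] 0.043247158813476565
side knob [ 0.58773613 -0.15969158] 0.015814189147949218
spot [ 0.58726465 -0.15920613] 0.053248919677734374
side bar [0.4567 0.2067 0.0915]
top can [ 0.58954922 -0.16026664] 0.04188046264648437
top knob [ 0.58941489 -0.16038674] 0.013465257263183594
spot [ 0.58876973 -0.15977732] 0.0525886962890625
top bar [0.5368 0.2981 0.0908]
top bar [0.5268 0.0998 0.0908]
top bar [0.4584 0.2038 0.0909]
```

View pics/top28.png

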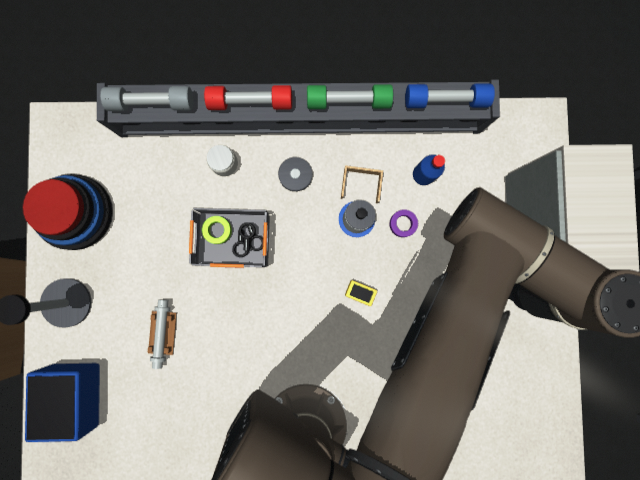

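View pics/side28_c250.png

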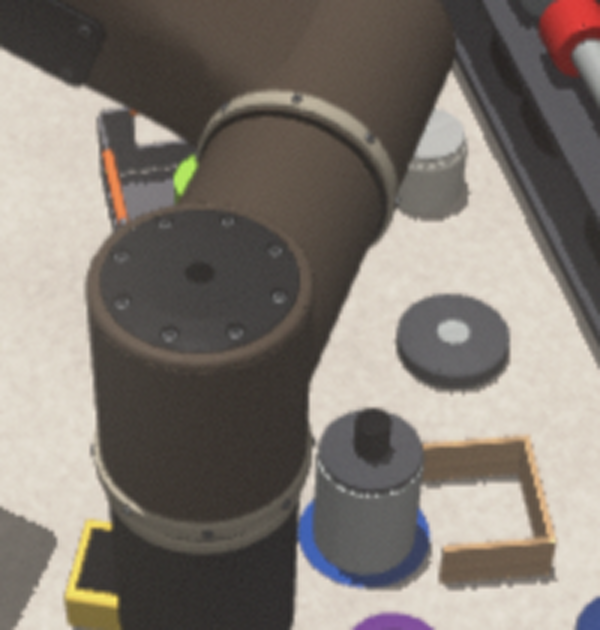

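The canister is within about 1 mm of the circle's centre, the bystanders are where they started, and no collars are left outside the tray. Handing in.

```bash
python3 -c "
from plant import workorder
print(workorder.close_job())"
```

```text
the job is handed in; nothing more can be done
None
```

The job is done and handed in at about 62 s of the 210 s allowed.

I raised the three walls to their stops, set the canister aside upright, put the lime ring in the tray and stood the canister back on its circle. I then packed the three collars that were present. One of them had been knocked about 3 cm during the run, so I measured it again before gripping it. I saw no slip of the grip.

**Last checks:**
- **Walls:** the tops of all three bars read about 91 mm high and lie over their hinge lines, so the walls are upright.
- **Canister:** its axis is within about 1 mm of the circle's centre in the top view. The side view agrees to about 1 mm.
- **Ring:** it lies flat on the tray floor.
- **Collars:** two lie on the tray floor, and the third rests on top of them with its upper face at about 52 mm, well below the 92 mm wall tops.
- **Bystanders:** those I could see stand where they started. In the last pictures the arm hid the tape roll and the larger lime ring. An earlier side view had shown both in place, and the arm stayed well above them afterwards.

**Disagreement:** one earlier top-view reading put the canister about 3–5 mm off centre, because the arm partly hid it. The clear view afterwards did not repeat that.

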